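# Make room in the tin rack and slide the third tin in

## Task

The third green tin belongs in the wooden rack, between the red kitchen timer and the tin that stands next to it. Nudge the row apart there until a tin fits in, then slide the tin along the worktop (do not lift it) into the gap until it stands in line with the others; last, swing the rack's front rail shut across the row. Keep everything in the row upright and leave the mug, the lemon and the salt shaker alone.

Things in the scene. Friction and masses are not known exactly. Their poses are not given: they have to be found in the camera images.
- rack: Low wooden rack fixed to the worktop, no floor, open at front and top. Origin: on the worktop, mid-row; x to its back, y to its left end, z up. Back board: inner face x = +34 mm, 56 mm high. End walls: inner faces y = +-128.5 mm, 12 mm thick, 44 mm high, x -36 to +34 mm. Inside width 257 mm; the four things take 235 mm of it.
- rack_back (a point): Middle of the back board's inner face, on the worktop (rack x = +34, y = 0 mm). The three things of the row start near the back board, gaps 5 to 8 mm, centred in y, with about 33 mm free at each end: moving one side alone cannot make room for a tin, both sides must be nudged. Pressing straight into the row jams it against the board; pushing sideways slides it.
- rail_pin (a point): The rail's upright hinge pin, at the rack's left front corner (rack x = -42, y = +134.5 mm), 48 mm high; the point is 30 mm up.
- rail (a joint): Wooden front rail turning on the pin: bar 265 mm long, 10 mm thick, 22 to 38 mm above the worktop, small brass knob in front near its free end. Rad: 0 = shut (a stop), along the rack's -y across the front, inner face at rack x = -37 mm; grows as the free end swings toward the robot; 1.57 = along rack -x. Starts at 1.45 to 1.8, stays where left (0.06 N m). Push its outer side to shut.
- rail_mid (a point): Middle of the rail's length, on its centre line, 30 mm above the worktop, 134.5 mm from the pin.
- timer_c (a point): Red-topped round kitchen timer, diameter 63 mm, 54 mm high; the point is its centre, 27 mm above the worktop when it stands. Stands at the left or the right end of the row.
- tin_mid_c (a point): Green round tin, diameter 57 mm, 72 mm high, 0.18 kg, the middle one of the row, next to the timer; the point is its centre, 36 mm up.
- tin_end_c (a point): Green round tin of the same size at the end of the row away from the timer; its centre, 36 mm up.
- tin_new_c (a point): The third green tin, same size, standing loose on the worktop right of the rack's front: the one to slide in; its centre, 36 mm up.
- mug_c (a point): Bystander: yellow and cream mug, 78 x 114 x 92 mm; the point is half-way up.
- lemon_c (a point): Bystander: lemon, 72 x 57 x 58 mm; its centre.
- salt_c (a point): Bystander: salt shaker, diameter 44 mm, 90 mm high; its centre.
Mind the look-alikes: they are no part of the job. Leave any pink or turquoise look-alike of the part that bears tin_new_c alone.

How it is judged (in metres and radians):
On the way, in this order (a step that is already met when the one before it is completed fails the run):
1. the timer and the tin next to it are nudged apart, wide enough for a tin, while the third tin is still outside the rack and the rail open (horizontal distance between timer_c and tin_mid_c above 0.118 m and (x of tin_new_c in the frame of rack below -0.06 m or y of tin_new_c in the frame of rack below -0.16 m) and value of joint rail above 0.8 rad), for 0.2 s.
2. the third tin stands in the row, between the timer and the other tin (x of tin_new_c in the frame of rack above -0.009 m and horizontal distance between tin_new_c and timer_c below 0.088 m and horizontal distance between tin_new_c and tin_mid_c below 0.086 m and value of joint rail above 0.4 rad), for 0.2 s.
3. the rail is swung shut (value of joint rail below 0.07 rad), for 0.2 s.
At the end, for the whole second after the job is handed in: Rail shut (within 0.07 rad); third tin in the row between timer (centres within 88 mm) and middle tin (86 mm), end tin still beside the middle one (86 mm); all four upright (0.1 rad), none with its centre over 9 mm in front of the rack's middle line (value of joint rail below 0.07 rad and x of tin_new_c in the frame of rack between -0.009 and 0.02 m and x of each of tin_mid_c, tin_end_c, timer_c in the frame of rack above -0.009 m and horizontal distance between tin_new_c and timer_c below 0.088 m and horizontal distance between tin_new_c and tin_mid_c below 0.086 m and horizontal distance between tin_mid_c and tin_end_c below 0.086 m and angle between each of tin_new_c, tin_mid_c, tin_end_c, timer_c's own z axis and vertical below 0.1 rad); the robot touches nothing.
It fails at once if the third tin is lifted off the worktop (height (world z) of tin_new_c above 0.056 m).
It fails at once if something of the row is tipped over (angle between any of tin_new_c, tin_mid_c, tin_end_c, timer_c's own z axis and vertical above 0.6 rad).
It fails at once if the mug, lemon or salt shaker is disturbed (distance of any of mug_c, lemon_c, salt_c from where it was at the start of the episode above 0.03 m).
It also fails if it takes over 72 s, if anything falls off the work surface, if the arm or the gripper's body presses on something with over 40 N, if the wrist force passes 120 N, or if a joint passes its speed limit or range.

## Robot

A 6-joint arm with a two-finger parallel gripper is mounted at the origin on a cart in front of the work surface, level with it; the furniture and walls round the work are solid. World frame = base frame: x ahead of the robot, y to its left, z up, the work surface at z = 0. Lengths are in mm, angles in rad, forces in N, time in s.
With the tool pointing down it reaches from about 350 to 975 mm from the base axis. Payload 7.1 kg.
Tool frame: the origin (TCP) lies at the very end of the fingers, on their centre line; the grasp point (between the pads) lies 19 mm behind it; x points along the fingers, z is the direction in which the jaws open and shut, and the axes are right-handed (so a half turn about x gives the same grasp; the last joint's range is limited). The gripper opens to 88 mm and grips with 3 to 60 N. Pads are 20 mm wide; open, the fingers measure 115 mm over their backs; the gripper's body (75 mm by 178 mm) begins 61 mm behind the grasp point.
Start: joints at [-1.277, 0.423, 1.63, -0, 1.089, -0.019], TCP at [192.345, -594.65, 222.675] pointing down, gripper open.
Joint ranges: [-3, 3], [-0.9, 2.11], [0.09, 2.58], [-1.31, 4.45], [0.11, 2.69], [-2.54, 2.54]. Speed limits (rad/s): [2.39, 2.39, 3.01, 3.14, 3.14, 3.14].

## Interface

Orientations are given as a rotation vector (axis times angle).
In Python, from workcell import * gives the robot as it stands.
- The arm moves only by the shell command python3 -m crank 'ROWS'. ROWS is JSON, a list of rows, each a list of 3 entries, a list of its own where there are three numbers: the shift along the tool's x, y, z in cm, then the turn, a rotation vector about the tool's x, y, z in degrees, then the finger opening in cm, from 0 to 8.78. In form: [[[dx, dy, dz], [rx, ry, rz], claw], ...]. A call has 1 to 5 rows; each row shifts and turns the commanded pose from where the row before left it, along the tool's axes as they then stand; what a row does not reach is not made up. A row lasts 1/8 s, in which the tool goes at most 62.5 mm and 10.7 degrees, less where a joint would pass 70% of its speed; a pose out of reach is approached as far as the arm can. A call with a gripper value outside its range is refused whole. The fingers move at their own pace and stop on an object; the grip force is fixed at half the most. Time passes only in rows, so rows that do not move let the fingers close. It gives the time, the measured TCP pose, the force and the opening at its end, in the units of the state.
- get_obs(): the state, without advancing time (a new reading comes with each control period).
- get_image(name): name is "side" or "top" or "wrist"; returns a dict with "pixels" (420x560x3 uint8, red, green, blue), "mtx" (3x3 intrinsics, pixels), "view" (4x4, takes a point from world to camera coordinates). Camera axes: x right, y down, z forward; pixel columns grow to the right and rows downward; lengths in mm; the calibration is good to about 2 mm. A picture is of the moment at which its call begins. There is no depth.
- close_job(): hands the job in, once; it reports no verdict.
The state is a dict: "t": time; "qpos": joint angles; "qvel": joint speeds; "joint_torque": joint torques, N m; "ee_pos": TCP position; "orientation": TCP orientation; "ft_force": force on the tool from outside, world axes, zero at the start; "moment": the same for the moment, N m; "width": finger opening in mm.
Only numpy, scipy, OpenCV 4.12 (cv2) and the standard library are available. Lean on these libraries where they do the work, as an engineer would, in place of code of your own. Each camera call takes 0.05 s, during which the arm holds its last target.

## Working session

There is one attempt and no reset: what is moved stays moved. The work goes in short steps, Python scripts to look and compute and a shell command to move; the robot and the scene stay as the last step left them, time stands still between calls to the robot, and variables do not carry over. Pictures are saved under pics/ and viewed, and the job is handed in when it is done.

```bash
mkdir -p pics
python3 - <<'E'
from workcell import *
import cv2,numpy as np
print(get_obs())
for n in ["top","side","wrist"]:
    i=get_image(n); cv2.imwrite(f"pics/{n}0.png",i["pixels"][:,:,::-1]); print(n,i["mtx"].tolist(),np.round(i["view"],4).tolist())
E
```

```text
{'t': 0.0, 'qpos': array([-1.27700474e+00,  4.23839357e-01,  1.63068759e+00,  3.44428934e-05,
        1.08860982e+00, -1.90082930e-02]), 'qvel': array([-0.00099648,  0.00131154,  0.00078635,  0.00171704,  0.00083905,
       -0.00025561]), 'joint_torque': array([ 3.00339743e-04, -5.44622040e+01, -2.73665911e+01,  6.44421740e-02,
        2.26230413e-02, -1.00860209e-04]), 'ee_pos': array([ 192.19349559, -594.12615184,  221.90357965]), 'orientation': array([ 0.97673496,  1.34233368, -0.97514858]), 'ft_force': array([-0.90020504,  0.60550421, -0.11781959]), 'moment': array([ 0.03667093, -0.03178752,  0.02316492]), 'width': 87.65712778187041}
top [[536.4170700438139, 0.0, 275.4546802682248], [0.0, 536.4170700438139, 214.40503881465926], [0.0, 0.0, 1.0]] [[0.0025, -1.0, -0.0048, -59.453], [-0.9971, -0.0021, -0.0759, 512.6956], [0.0758, 0.0049, -0.9971, 1827.57], [0.0, 0.0, 0.0, 1.0]]
side [[396.5092780826904, 0.0, 276.95522941650296], [0.0, 396.5092780826904, 207.89351184152005], [0.0, 0.0, 1.0]] [[-0.9523, -0.305, -0.0034, 434.0018], [-0.255, 0.8021, -0.54, 209.0613], [0.1674, -0.5134, -0.8416, 1182.0971], [0.0, 0.0, 0.0, 1.0]]
wrist [[350.2308381443458, 0.0, 287.1184427597046], [0.0, 350.2308381443458, 213.84105395338977], [0.0, 0.0, 1.0]] [[0.3073, -0.9516, -0.0006, -624.1661], [-0.9234, -0.2984, 0.2414, -28.8509], [-0.2299, -0.0736, -0.9704, 387.5983], [0.0, 0.0, 0.0, 1.0]]
```

View pics/top0.png

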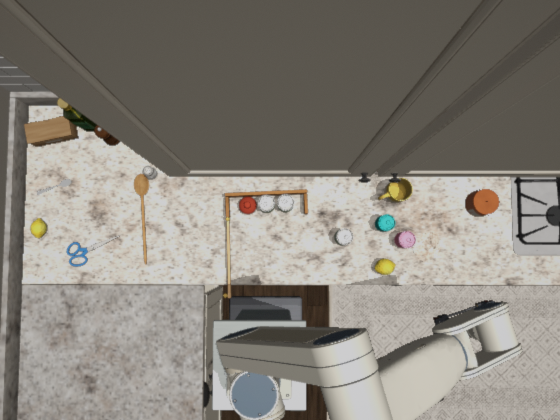

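View pics/side0.png

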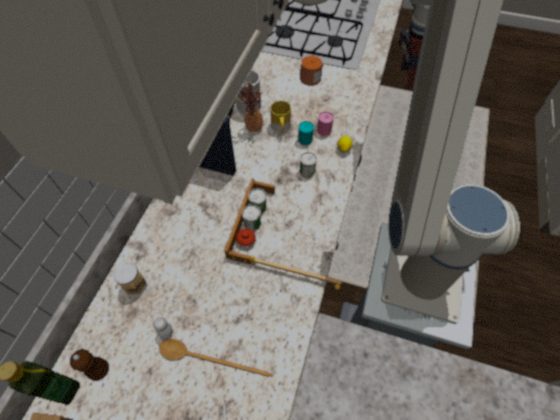

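View pics/wrist0.png

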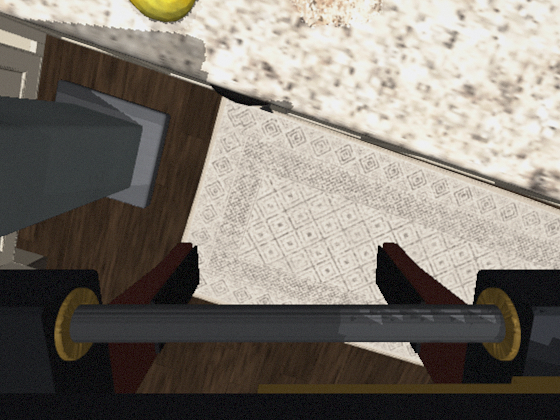

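Top view: the rack spans about (226–306, 192), with the red timer at (248,205) on its left end. The row tins are at (266,203) and (286,203), the third tin is at (344,237), and the rail points towards the robot at x≈228. I'll zoom in next and measure.

```bash
cat > h.py <<'E'
from workcell import *
import cv2,numpy as np
from scipy.spatial.transform import Rotation as R
def ray(im,u,v,z):
    K,V=im["mtx"],np.array(im["view"]); d=V[:3,:3].T@np.linalg.solve(K,[u,v,1.]); c=-V[:3,:3].T@V[:3,3]
    return c+d*(z-c[2])/d[2]
def proj(im,p):
    V=np.array(im["view"]);q=im["mtx"]@(V[:3,:3]@np.array(p,float)+V[:3,3]);return q[:2]/q[2]
def crop(im,x0,y0,x1,y1,f,name):
    cv2.imwrite(name,cv2.resize(im["pixels"][y0:y1,x0:x1,::-1],None,fx=f,fy=f,interpolation=cv2.INTER_CUBIC))
E
python3 - <<'E'
from h import *
t=get_image("top");s=get_image("side")
crop(t,215,165,425,310,3.8,"pics/t1.png")
crop(s,210,50,370,300,2.4,"pics/s1.png")
for n,im in(("t",t),("s",s)): print(n,-im["view"][:3,:3].T@im["view"][:3,3])
E
```

```text
t [ 372.75374723  -67.3843282  1860.891592  ]
s [ 268.74790987  571.6227684  1109.25189046]
```

View pics/t1.png

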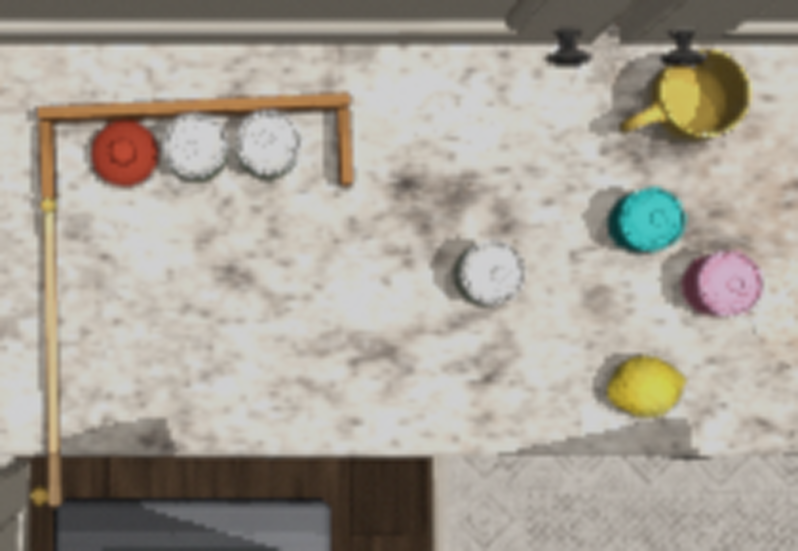

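View pics/s1.png

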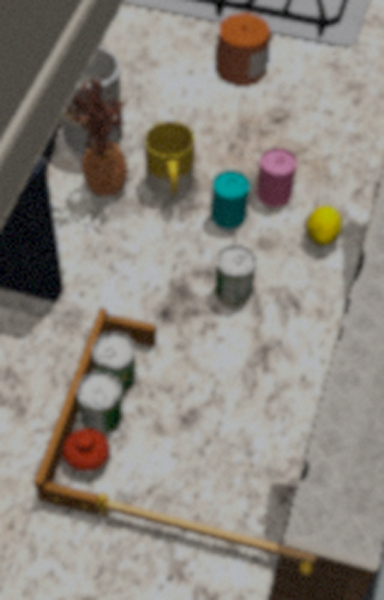

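Run:
```python
from h import *
t=get_image("top");s=get_image("side")
P=lambda x,y:(215+x/3.8-.4,165+y/3.8-.4)
Q=lambda x,y:(210+x/2.4-.3,50+y/2.4-.3)
for n,(x,y),z in [("timer",(124,153),54),("mid",(196,147),72),("end",(267,145),72),("new",(491,273),72),("pin",(48,205),48),("railtip",(55,500),38),("knob",(39,497),30),("BLout",(39,108),56),("BRout",(349,95),56),("BLin",(54,117),56),("BRin",(340,107),56),("REfront",(347,185),44),("mug",(703,95),92),("lemon",(647,387),29),("salt",(0,0),0)]:
    if n!="salt": print(n,np.round(ray(t,*P(x,y),z),1), "px",np.round(P(x,y),1))
for n,(x,y),z in [("timer",(86,448),54),("mid",(101,391),72),("end",(115,349),72),("new",(237,260),72),("pin",(102,503),48),("BLout",(42,485),56),("BRout",(103,314),56),("REfront",(154,330),44)]:
    print("S",n,np.round(ray(s,*Q(x,y),z),1))
```

```text
timer [542.4  37.1  54. ] px [247.2 204.9]
mid [546.1 -27.4  72. ] px [266.2 203.3]
end [548. -90.  72.] px [284.9 202.8]
new [ 435.7 -286.5   72. ] px [343.8 236.4]
pin [496.2 105.   48. ] px [227.2 218.5]
railtip [234.7  97.3  38. ] px [229.1 296.2]
knob [236.7 112.3  30. ] px [224.9 295.4]
BLout [582.3 113.   56. ] px [224.9 193. ]
BRout [ 594.5 -163.2   56. ] px [306.4 189.6]
BLin [574.3  99.6  56. ] px [228.8 195.4]
BRin [ 583.7 -155.1   56. ] px [304.1 192.8]
REfront [ 515.  -161.9   44. ] px [305.9 213.3]
mug [ 590.6 -470.    92. ] px [399.6 189.6]
lemon [ 335.6 -430.4   29. ] px [384.9 266.4]
S timer [538.   54.1  54. ]
S mid [543.8 -21.1  72. ]
S end [548.3 -88.5  72. ]
S new [ 434.7 -284.1   72. ]
S pin [494.4 117.   48. ]
S BLout [571.1 119.9  56. ]
S BRout [ 587.6 -148.8   56. ]
S REfront [ 515.1 -152.5   44. ]
```

```bash
cat >> h.py <<'E'
O=np.array([545.,-28.5]); YAW=0.044
def r2w(x,y): c,s=np.cos(YAW),np.sin(YAW); return O+[c*x-s*y,s*x+c*y]
def w2r(p): c,s=np.cos(YAW),np.sin(YAW); d=np.array(p[:2])-O; return np.array([c*d[0]+s*d[1],-s*d[0]+c*d[1]])
def st():
    o=get_obs(); Rm=R.from_rotvec(o["orientation"]).as_matrix(); return o,Rm
def plan(xy,z,yawz):
    """needed shift in tool axes (cm), turn about tool x (deg) so tool z heads at world yaw yawz"""
    o,Rm=st(); d=np.array([*xy,z])-o["ee_pos"]
    T=np.stack([[0,0,-1],np.cross([np.cos(yawz),np.sin(yawz),0],[0,0,-1]),[np.cos(yawz),np.sin(yawz),0]],1)
    rv=R.from_matrix(Rm.T@T).as_rotvec(degrees=True)
    print("t",round(o["t"],2),"ee",o["ee_pos"].round(1),"F",o["ft_force"].round(1),"w",round(o["width"],1),"\naxes x,y,z world:",Rm.T.round(3).tolist(),"\nturn",rv.round(2),"shift(now axes) cm",(Rm.T@d/10).round(2),"shift(after turn)",(T.T@d/10).round(2))
E
python3 - <<'E'
from h import *
plan(r2w(-60,0),150,np.pi/2+YAW)
plan(r2w(-60,0),150,-np.pi/2+YAW)
t=get_image("top");s=get_image("side")
# triangulate cabinet bottom corner
def lin(im,u,v):
    V=im["view"];K=im["mtx"];return V[:3,:3].T@np.linalg.solve(K,[u,v,1.]),-V[:3,:3].T@V[:3,3]
d1,c1=lin(t,190,175);d2,c2=lin(s,178,195)
a=np.linalg.lstsq(np.stack([d1,-d2],1),c2-c1,rcond=None)[0];print(c1+a[0]*d1,c2+a[1]*d2)
crop(s,100,120,300,290,4,"pics/s2.png")
E
```

```text
t 0.35 ee [ 192.3 -594.5  222.5] F [-0.4  0.1 -0.6] w 87.9 
axes x,y,z world: [[-0.0, 0.0, -1.0], [0.951, 0.308, 0.0], [0.308, -0.951, -0.0]] 
turn [-1.646e+02 -0.000e+00 -3.000e-02] shift(now axes) cm [  7.27  45.19 -44.6 ] shift(after turn) [  7.25 -31.73  55.  ]
t 0.35 ee [ 192.3 -594.5  222.5] F [-0.4  0.1 -0.6] w 87.9 
axes x,y,z world: [[-0.0, 0.0, -1.0], [0.951, 0.308, 0.0], [0.308, -0.951, -0.0]] 
turn [15.4  -0.02  0.  ] shift(now axes) cm [  7.27  45.19 -44.6 ] shift(after turn) [  7.25  31.73 -55.  ]
[589.6774906  172.43364777 415.52085484] [614.24063491 184.29787738 421.17586399]
```

View pics/s2.png

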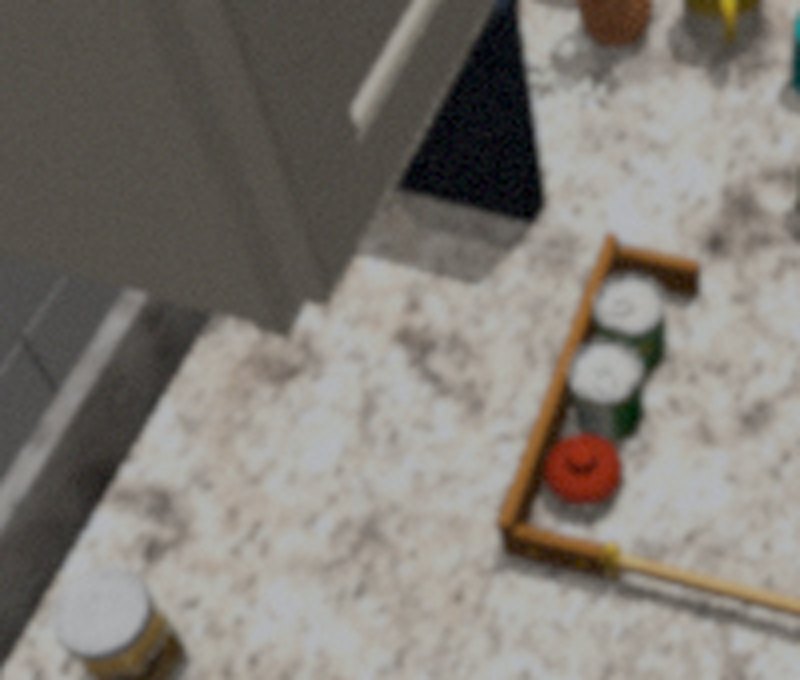

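```bash
python3 -m crank '[[[0,3,-5],[7.7,0,0],5],[[0,3,-5],[7.7,0,0],5],[[0,3.2,-5],[0,0,0],5],[[0,3.2,-5],[0,0,0],5],[[0,3.2,-5],[0,0,0],5]]'; python3 -m crank '[[[0,3,-5],[0,0,0],5],[[0,3,-5],[0,0,0],5],[[0,3,-5],[0,0,0],5],[[0,3,-5],[0,0,0],5],[[0,3,-5],[0,0,0],5]]'
python3 - <<'E'
from h import *
plan(r2w(-60,0),150,-np.pi/2+YAW)
E
```

```text
t: 1.08
ee_pos: [316.2, -327.7, 223.0]
orientation: [1.177, 1.228, -1.177]
ft_force: [0.1, 0.3, -0.1]
width: 50.3
t: 1.7
ee_pos: [455.2, -71.1, 223.1]
orientation: [1.177, 1.229, -1.176]
ft_force: [1.7, -0.9, -0.5]
width: 50.1
t 1.7 ee [455.2 -71.1 223.1] F [ 1.7 -0.9 -0.5] w 50.1 
axes x,y,z world: [[0.001, -0.0, -1.0], [0.999, 0.044, 0.001], [0.044, -0.999, 0.0]] 
turn [ 0.    0.02 -0.06] shift(now axes) cm [ 7.31  3.15 -3.86] shift(after turn) [ 7.31  3.16 -3.86]
```

```bash
python3 -m crank '[[[0,0,-4],[0,0,0],5],[[0,0,0],[0,0,0],5],[[0,0,0],[0,0,0],5]]'
python3 - <<'E'
from h import *
w=get_image("wrist"); cv2.imwrite("pics/w1.png",w["pixels"][:,:,::-1]); np.save("w1.npy",w,allow_pickle=True)
print(w["view"].round(3))
E
```

```text
t: 2.08
ee_pos: [452.6, -33.2, 222.8]
orientation: [1.176, 1.23, -1.176]
ft_force: [-0.4, 0.4, 0.3]
width: 49.9
[[ 4.40000e-02 -9.99000e-01  1.00000e-03 -5.32660e+01]
 [-9.70000e-01 -4.30000e-02  2.41000e-01  4.08252e+02]
 [-2.41000e-01 -1.10000e-02 -9.71000e-01  4.96522e+02]
 [ 0.00000e+00  0.00000e+00  0.00000e+00  1.00000e+00]]
```

View pics/w1.png

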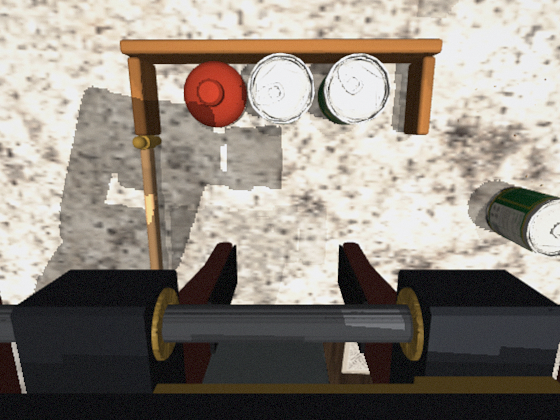

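Clear wrist view: the timer disc is at (214,94), the mid lid at (280,89) and the end lid at (354,89), all between the end walls. The brass pin is at (147,141).

Run:
```python
from h import *
w=np.load("w1.npy",allow_pickle=True).item()
hsv=cv2.cvtColor(w["pixels"],cv2.COLOR_RGB2HSV)
m=((hsv[...,0]<6)|(hsv[...,0]>174))&(hsv[...,1]>150);m=m.astype(np.uint8);m[200:]=0
c=max(cv2.findContours(m,0,1)[0],key=cv2.contourArea);print("red",cv2.minEnclosingCircle(c))
for n,u,v,z in [("timer",214,94,46),("timerknob",209,92,54),("mid",280,89,72),("end",354,89,72),("Lwall in front",156,133,44),("Rwall in front",407,133,44),("Lwall in back",155,56,44),("Rwall in back",410,57,44),("pin",147,141,48),("board",280,53,56)]:
    p=ray(w,u,v,z);print(n,p.round(1),w2r(p).round(1))
```

```text
red ((215.43780517578125, 93.31340026855469), 33.158451080322266)
timer [543.9  37.8  46. ] [ 1.9 66.3]
timerknob [544.8  40.6  54. ] [ 2.9 69.1]
mid [548.4 -23.   72. ] [3.6 5.4]
end [551.1 -85.2  72. ] [  3.6 -56.9]
Lwall in front [506.6  93.1  44. ] [-33.  123.2]
Rwall in front [ 517.1 -143.8   44. ] [ -32.9 -113.9]
Lwall in back [574.2  90.9  44. ] [ 34.4 118. ]
Rwall in back [ 583.5 -138.    44. ] [  33.7 -111.1]
pin [499.1 100.4  48. ] [-40.2 130.8]
board [579.4 -21.5  56. ] [34.7  5.5]
```

Run:
```python
from h import *
plan(r2w(-60,2.7),10,-np.pi/2+YAW)
```

```text
t 2.12 ee [452.6 -33.6 222.8] F [ 0.4 -0.5 -0.7] w 50.0 
axes x,y,z world: [[0.0, -0.0, -1.0], [0.999, 0.043, 0.0], [0.043, -0.999, 0.0]] 
turn [-0.03  0.02 -0.01] shift(now axes) cm [21.28  3.25 -0.38] shift(after turn) [21.28  3.26 -0.38]
```

```bash
python3 -m crank '[[[5.3,0.8,-0.38],[0,0,0],4.7],[[5.3,0.8,0],[0,0,0],4.7],[[5.3,0.8,0],[0,0,0],4.7],[[4.5,0.8,0],[0,0,0],4.7],[[0.8,0,0],[0,0,0],4.7]]'; python3 -m crank '[[[0,0,0],[0,0,0],4.7],[[0,0,0],[0,0,0],4.7]]';python3 - <<'E'
from h import *
w=get_image("wrist"); cv2.imwrite("pics/w2.png",w["pixels"][:,:,::-1])
E
```

```text
t: 2.75
ee_pos: [482.8, -28.8, 8.3]
orientation: [1.176, 1.233, -1.181]
ft_force: [0.1, 0.3, -0.5]
width: 46.7
t: 3.0
ee_pos: [485.3, -28.2, 12.4]
orientation: [1.178, 1.227, -1.175]
ft_force: [0.2, 0.4, 1.1]
width: 46.5
```

View pics/w2.png

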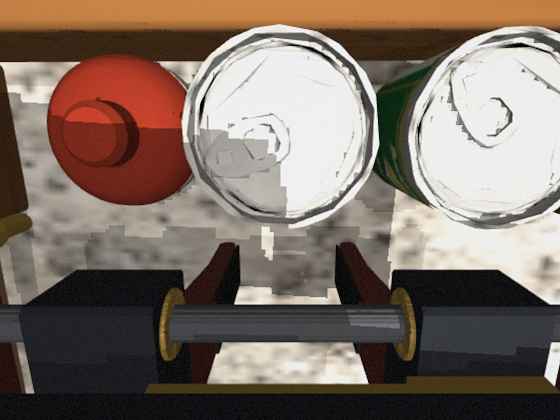

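Run:
```python
from h import *
w=get_image("wrist")
for n,u,v,z in [("timer",119,130,44),("timer",119,130,36),("midlid",282,127,72),("endlid",495,127,72)]:
    p=ray(w,u,v,z);print(n,p.round(1),w2r(p).round(1))
plan(r2w(-24,2.7),12,-np.pi/2+YAW)
print(w2r(get_obs()["ee_pos"]))
print(w["view"].round(3))
```

```text
timer [546.8  35.2  44. ] [ 4.6 63.5]
timer [546.6  38.9  36. ] [ 4.5 67.2]
midlid [550.3 -23.6  72. ] [5.5 4.6]
endlid [552.9 -83.5  72. ] [  5.5 -55.2]
t 3.1 ee [485.3 -27.9  12.4] F [ 0.6 -0.1  0.2] w 46.8 
axes x,y,z world: [[0.003, -0.0, -1.0], [0.999, 0.044, 0.003], [0.044, -0.999, 0.0]] 
turn [-0.01  0.02 -0.17] shift(now axes) cm [0.05 3.56 0.05] shift(after turn) [0.04 3.56 0.05]
[-59.57866858   3.18525717]
[[ 4.30000e-02 -9.99000e-01  1.00000e-03 -4.89110e+01]
 [-9.70000e-01 -4.20000e-02  2.38000e-01  4.91387e+02]
 [-2.38000e-01 -1.10000e-02 -9.71000e-01  2.99069e+02]
 [ 0.00000e+00  0.00000e+00  0.00000e+00  1.00000e+00]]
```

```bash
python3 -m crank '[[[0,1.2,-0.08],[0,0,0],4.7],[[0,1.0,0],[0,0,0],4.7],[[0,0.6,0],[0,0,0],4.7],[[0,0.4,0],[0,0,0],4.7],[[0,0,0],[0,0,0],4.7]]'; python3 -m crank '[[[0,0.2,0],[0,0,0],4.7],[[0,0.2,0],[0,0,0],4.7],[[0,0,0],[0,0,0],4.7]]';python3 - <<'E'
from h import *
w=get_image("wrist"); cv2.imwrite("pics/w3.png",w["pixels"][:,:,::-1])
print(w2r(get_obs()["ee_pos"]))
E
```

```text
t: 3.72
ee_pos: [516.4, -25.5, 10.5]
orientation: [1.177, 1.23, -1.177]
ft_force: [0.2, -0.3, -0.6]
width: 47.0
t: 4.1
ee_pos: [520.4, -25.3, 10.7]
orientation: [1.177, 1.23, -1.177]
ft_force: [-0.1, 0.8, -0.5]
width: 47.1
[-24.55730385   4.24878401]
```

View pics/w3.png

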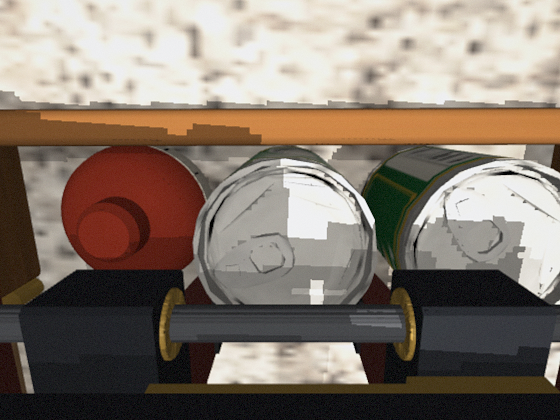

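```bash
python3 -m crank '[[[0,0.2,0],[0,0,0],4.7],[[0,0.1,0],[0,0,0],4.7],[[0,0,0],[0,0,0],4.7]]'; python3 -m crank '[[[0,0.2,0],[0,0,0],4.7],[[0,0.1,0],[0,0,0],4.7],[[0,0,0],[0,0,0],4.7]]'
```

```text
t: 4.53
ee_pos: [523.3, -25.1, 10.7]
orientation: [1.177, 1.23, -1.177]
ft_force: [-1.3, 1.4, 0.4]
width: 47.3
t: 4.9
ee_pos: [525.6, -25.1, 10.5]
orientation: [1.176, 1.231, -1.178]
ft_force: [-3.7, 0.4, 2.3]
width: 47.0
```

```bash
python3 -m crank '[[[0,0,0.2],[0,0,0],4.7],[[0,0,0.2],[0,0,0],4.7],[[0,0,0.2],[0,0,0],4.7],[[0,0,0.2],[0,0,0],4.7]]'; python3 -m crank '[[[0,0,0.2],[0,0,0],4.7],[[0,0,0.2],[0,0,0],4.7],[[0,0,0.2],[0,0,0],4.7],[[0,0,0.2],[0,0,0],4.7]]'
python3 - <<'E'
from h import *
w=get_image("wrist"); cv2.imwrite("pics/w4.png",w["pixels"][:,:,::-1])
print(w2r(get_obs()["ee_pos"]))
E
```

```text
t: 5.4
ee_pos: [523.0, -31.7, 10.4]
orientation: [1.174, 1.236, -1.181]
ft_force: [-14.0, 11.8, 12.5]
width: 47.1
t: 5.9
ee_pos: [520.2, -39.0, 10.1]
orientation: [1.172, 1.242, -1.184]
ft_force: [-21.3, 11.2, 14.5]
width: 47.1
[-25.28803365  -9.60750689]
```

View pics/w4.png

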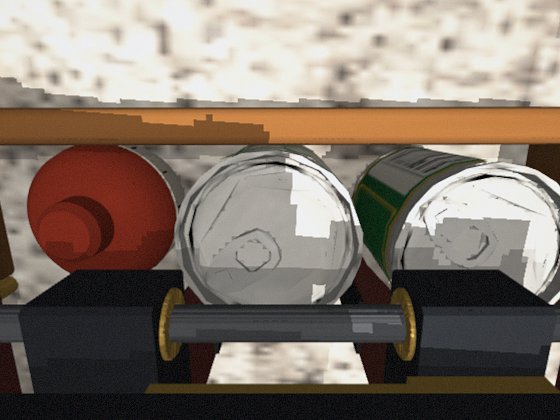

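Run:
```python
from h import *
w=get_image("wrist")
for n,u,v,z in [("timerknobtop",76,232,54),("midlid",270,233,72),("endlid",478,240,72)]:
    p=ray(w,u,v,z);print(n,p.round(1),w2r(p).round(1))
t=get_image("top");crop(t,215,170,325,260,7,"pics/t5.png")
s=get_image("side");crop(s,200,160,300,280,5,"pics/s5.png")
```

```text
timerknobtop [547.2  35.3  54. ] [ 5.  63.7]
midlid [555.7 -32.7  72. ] [10.5 -4.6]
endlid [556.4 -93.9  72. ] [  8.5 -65.8]
```

View pics/s5.png

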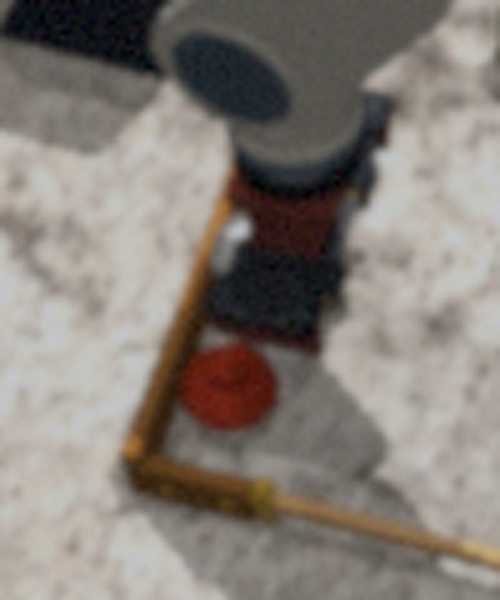

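View pics/t5.png

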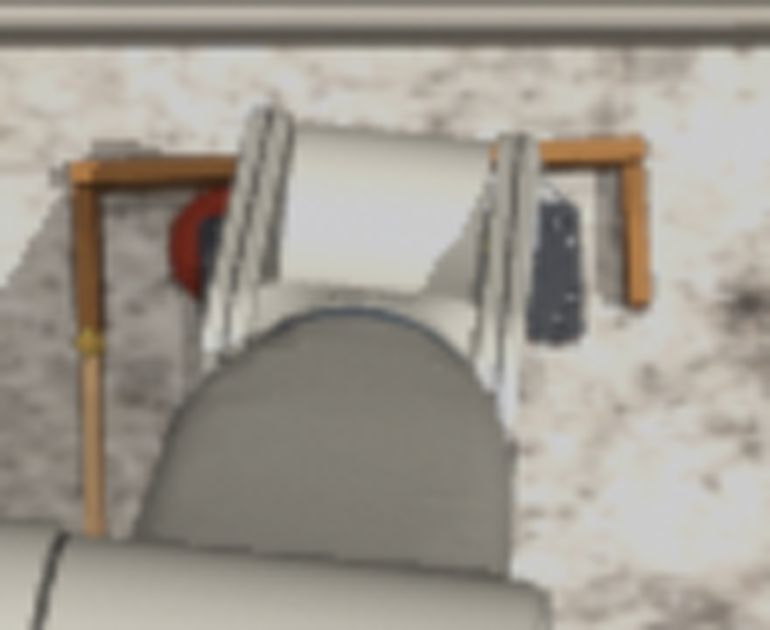

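```bash
python3 -m crank '[[[0,0,-0.2],[0,0,0],4.7],[[0,-0.8,-0.1],[0,0,0],4.7],[[0,-0.7,0],[0,0,0],5.0],[[0,0,0],[0,0,0],5.1],[[0,0,0],[0,0,0],5.1]]'
python3 - <<'E'
from h import *
w=get_image("wrist"); cv2.imwrite("pics/w6.png",w["pixels"][:,:,::-1])
plan(r2w(-34,-2.5),10,-np.pi/2+YAW)
E
```

```text
t: 6.72
ee_pos: [512.6, -39.0, 10.9]
orientation: [1.177, 1.229, -1.176]
ft_force: [0.7, -0.6, -0.5]
width: 50.9
t 6.78 ee [512.6 -38.9  10.8] F [-0.5  0.2  0.3] w 50.6 
axes x,y,z world: [[0.001, -0.0, -1.0], [0.999, 0.044, 0.001], [0.044, -0.999, 0.0]] 
turn [-0.01  0.01 -0.06] shift(now axes) cm [ 0.08 -0.12 -0.65] shift(after turn) [ 0.08 -0.12 -0.65]
```

View pics/w6.png

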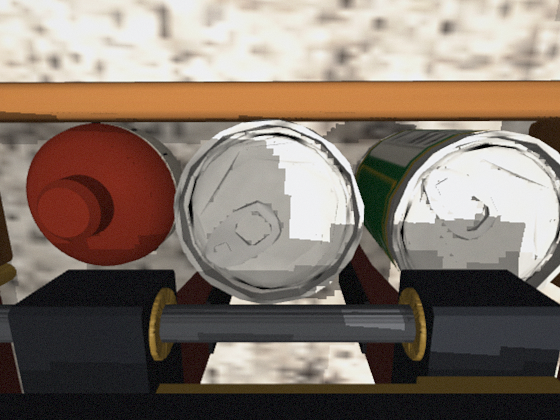

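Run:
```python
from h import *
w=get_image("wrist")
for n,u,v,z in [("timerknobtop",73,208,54),("midlid",268,210,72),("endlid",486,213,72)]:
    p=ray(w,u,v,z);print(n,p.round(1),w2r(p).round(1))
```

```text
timerknobtop [547.4  36.5  54. ] [ 5.3 64.9]
midlid [553.9 -31.4  72. ] [ 8.8 -3.3]
endlid [555.7 -95.2  72. ] [  7.8 -67.1]
```

```bash
python3 -m crank '[[[0,0,-0.65],[0,0,0],5.1],[[0,0.6,0],[0,0,0],5.1],[[0,0.4,0],[0,0,0],5.1],[[0,0,0],[0,0,0],5.1]]'; python3 -m crank '[[[0,0.3,0],[0,0,0],5.1],[[0,0.2,0],[0,0,0],5.1],[[0,0,0],[0,0,0],5.1]]'
```

```text
t: 7.32
ee_pos: [522.2, -31.8, 10.7]
orientation: [1.177, 1.229, -1.176]
ft_force: [0.2, -0.5, -0.5]
width: 50.8
t: 7.7
ee_pos: [526.7, -31.6, 10.7]
orientation: [1.177, 1.23, -1.177]
ft_force: [-0.7, -0.8, 0.7]
width: 51.0
```

```bash
python3 -m crank '[[[0,0.2,0],[0,0,0],5.1],[[0,0.2,0],[0,0,0],5.1],[[0,0,0],[0,0,0],5.1]]'
python3 - <<'E'
from h import *
w=get_image("wrist"); cv2.imwrite("pics/w7.png",w["pixels"][:,:,::-1])
print(w2r(get_obs()["ee_pos"]))
E
```

```text
t: 8.07
ee_pos: [527.7, -31.8, 10.2]
orientation: [1.174, 1.234, -1.181]
ft_force: [-6.9, -4.4, 3.7]
width: 51.0
[-17.41992911  -2.53037648]
```

View pics/w7.png

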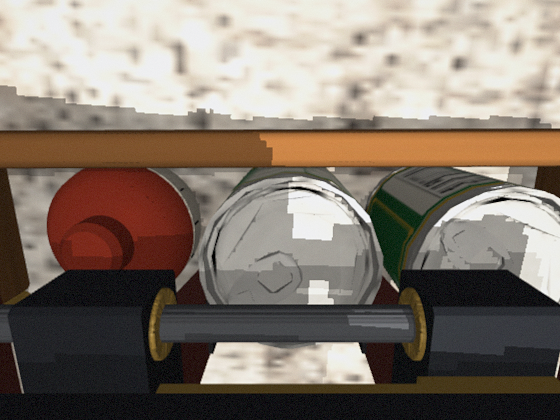

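```bash
python3 -m crank '[[[0,-0.2,0.2],[0,0,0],5.1],[[0,0,0.2],[0,0,0],5.1],[[0,0,0.2],[0,0,0],5.1],[[0,0,0.2],[0,0,0],5.1]]'; python3 -m crank '[[[0,0,0.2],[0,0,0],5.1],[[0,0,0.2],[0,0,0],5.1],[[0,0,0.2],[0,0,0],5.1]]'
python3 - <<'E'
from h import *
w=get_image("wrist"); cv2.imwrite("pics/w8.png",w["pixels"][:,:,::-1])
print(w2r(get_obs()["ee_pos"]))
E
```

```text
t: 8.62
ee_pos: [526.8, -38.6, 10.4]
orientation: [1.175, 1.234, -1.179]
ft_force: [-8.0, 8.4, 7.3]
width: 51.3
t: 9.0
ee_pos: [524.6, -43.6, 10.4]
orientation: [1.174, 1.238, -1.181]
ft_force: [-15.0, 13.9, 15.0]
width: 51.0
[-21.15600198 -14.35070325]
```

View pics/w8.png

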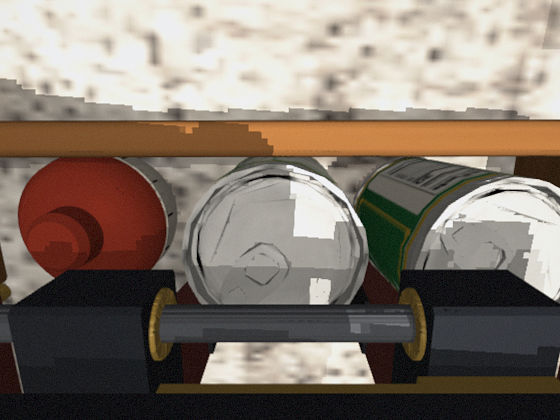

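```bash
python3 -m crank '[[[0,0,-0.2],[0,0,0],5.1],[[0,-0.7,-0.1],[0,0,0],5.1],[[0,-0.7,0],[0,0,0],5.2],[[0,0,0],[0,0,0],5.2],[[0,0,0],[0,0,0],5.2]]'
python3 - <<'E'
from h import *
w=get_image("wrist"); cv2.imwrite("pics/w9.png",w["pixels"][:,:,::-1])
print(w2r(get_obs()["ee_pos"]))
E
```

```text
t: 9.68
ee_pos: [515.5, -43.3, 10.8]
orientation: [1.177, 1.229, -1.177]
ft_force: [-0.4, 0.6, -0.1]
width: 51.8
[-30.18195956 -13.42829479]
```

View pics/w9.png

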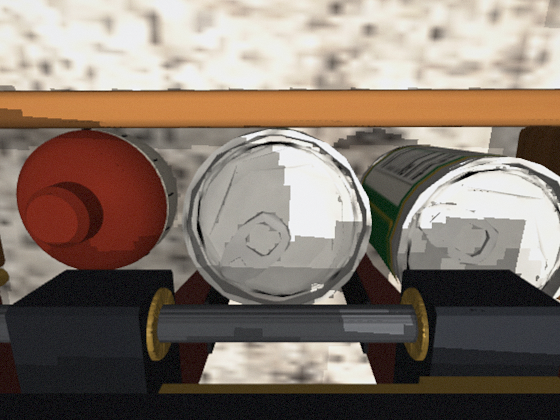

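Run:
```python
from h import *
w=get_image("wrist")
for n,u,v,z in [("timerknobtop",60,214,54),("midlid",279,217,72),("endlid",492,233,72)]:
    p=ray(w,u,v,z);print(n,p.round(1),w2r(p).round(1))
```

```text
timerknobtop [548.   36.9  54. ] [ 5.8 65.2]
midlid [554.8 -39.   72. ] [  9.3 -10.9]
endlid [ 552.6 -102.4   72. ] [  4.4 -74.1]
```

```bash
python3 -m crank '[[[0,0,-0.5],[0,0,0],5.4],[[0,0.6,0],[0,0,0],5.4],[[0,0.4,0],[0,0,0],5.4],[[0,0.2,0],[0,0,0],5.4],[[0,0,0],[0,0,0],5.4]]'; python3 -m crank '[[[0,0,0.2],[0,0,0],5.4],[[0,0,0.3],[0,0,0],5.4],[[0,0,0.3],[0,0,0],5.4]]'; python3 -m crank '[[[0,0,0.2],[0,0,0],5.4],[[0,0,0.2],[0,0,0],5.4],[[0,0,0.2],[0,0,0],5.4]]'
python3 - <<'E'
from h import *
w=get_image("wrist"); cv2.imwrite("pics/w10.png",w["pixels"][:,:,::-1])
print(w2r(get_obs()["ee_pos"]))
E
```

```text
t: 10.4
ee_pos: [527.1, -37.4, 10.7]
orientation: [1.177, 1.23, -1.176]
ft_force: [-1.6, 2.1, 1.5]
width: 54.0
t: 10.78
ee_pos: [526.1, -45.3, 10.6]
orientation: [1.176, 1.232, -1.178]
ft_force: [-6.1, 9.0, 8.3]
width: 54.0
t: 11.15
ee_pos: [523.9, -50.4, 10.5]
orientation: [1.175, 1.236, -1.181]
ft_force: [-10.6, 12.1, 13.8]
width: 54.1
[-22.1146145  -21.15533001]
```

View pics/w10.png

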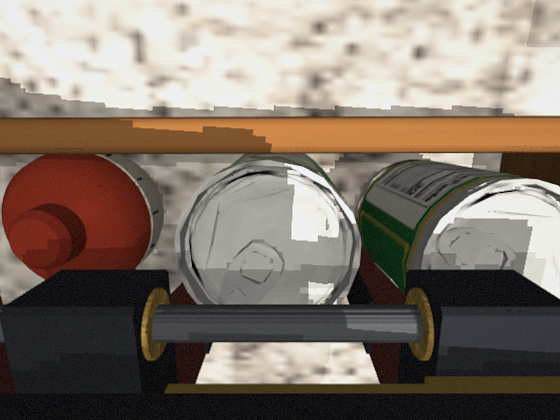

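```bash
python3 -m crank '[[[0,0,-0.3],[0,0,0],5.4],[[0,-0.7,-0.1],[0,0,0],5.4],[[0,-0.7,0],[0,0,0],5.4],[[0,0,0],[0,0,0],5.4],[[0,0,0],[0,0,0],5.4]]'
python3 - <<'E'
from h import *
w=get_image("wrist"); cv2.imwrite("pics/w11.png",w["pixels"][:,:,::-1])
print(w2r(get_obs()["ee_pos"]))
E
```

```text
t: 11.82
ee_pos: [513.7, -48.4, 10.8]
orientation: [1.177, 1.229, -1.176]
ft_force: [0.4, -0.2, -0.1]
width: 54.2
[-32.13114714 -18.46242948]
```

View pics/w11.png

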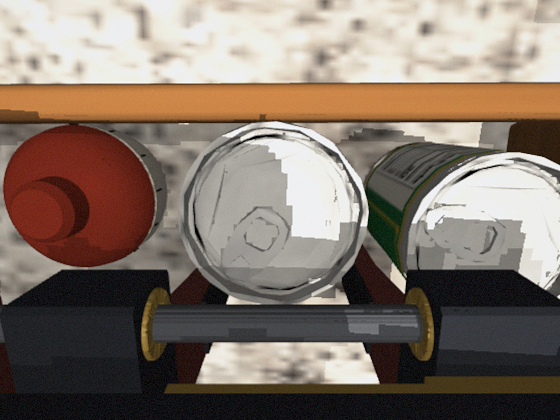

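```bash
python3 -m crank '[[[0,-1.5,0],[0,0,0],0],[[0,-1.5,-1],[0,0,0],0],[[0,0,-1],[-9,0,0],0],[[0,0,-1],[-9,0,0],0],[[0,0,-1],[-9,0,0],0]]'
python3 - <<'E'
from h import *
plan(r2w(-60,24),10,YAW)
E
```

```text
t: 12.5
ee_pos: [475.5, -9.5, 10.7]
orientation: [0.818, 1.412, -0.818]
ft_force: [-0.3, -0.7, 0.1]
width: 7.5
t 12.5 ee [475.5  -9.5  10.7] F [-0.3 -0.7  0.1] w 7.5 
axes x,y,z world: [[-0.001, 0.0, -1.0], [0.867, 0.497, -0.001], [0.497, -0.867, -0.0]] 
turn [-6.269e+01 -4.000e-02  2.000e-02] shift(now axes) cm [0.07 0.86 0.22] shift(after turn) [0.07 0.2  0.86]
```

```bash
python3 -m crank '[[[0,0,0],[-10.5,0,0],0],[[0,0,0],[-10.5,0,0],0],[[0,0,0],[-10.5,0,0],0],[[0,0,0],[-10.5,0,0],0],[[0,0,0],[-10.5,0,0],0]]'; python3 -m crank '[[[0,0,0],[-10.2,0,0],0],[[0,0,0],[0,0,0],0],[[0,0,0],[0,0,0],0]]'
python3 - <<'E'
from h import *
plan(r2w(-60,24),10,YAW)
w=get_image("wrist"); cv2.imwrite("pics/w12.png",w["pixels"][:,:,::-1])
t=get_image("top");crop(t,215,170,325,260,7,"pics/t12.png")
E
```

```text
t: 13.12
ee_pos: [475.4, -9.8, 10.6]
orientation: [0.104, 1.569, -0.104]
ft_force: [-0.1, -0.2, 0.4]
width: 0.4
t: 13.5
ee_pos: [476.3, -10.1, 10.7]
orientation: [-0.028, 1.571, 0.028]
ft_force: [-0.0, -0.6, -0.9]
width: 0.3
t 13.5 ee [476.3 -10.1  10.7] F [-0.  -0.6 -0.9] w 0.3 
axes x,y,z world: [[-0.0, 0.0, -1.0], [-0.036, 0.999, 0.0], [0.999, 0.036, -0.0]] 
turn [-0.48 -0.02 -0.  ] shift(now axes) cm [0.07 0.26 0.78] shift(after turn) [0.07 0.25 0.78]
```

View pics/w12.png

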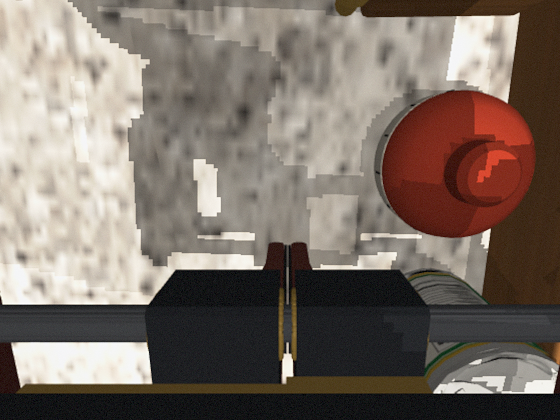

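View pics/t12.png

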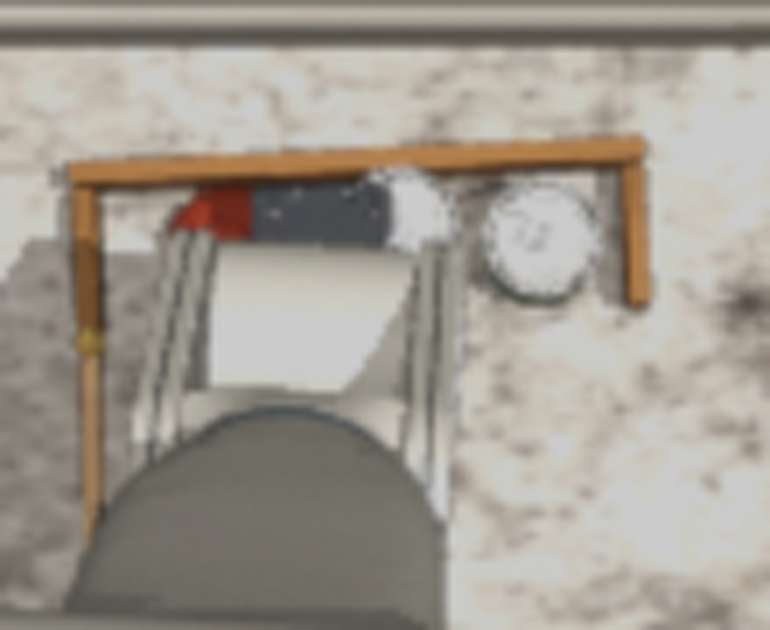

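```bash
python3 -m crank '[[[0,0.25,1.5],[-0.48,0,0],0],[[0,0,1.5],[0,0,0],0],[[0,0,0.8],[0,0,0],0],[[0,0,0.4],[0,0,0],0],[[0,0,0],[0,0,0],0]]'; python3 -m crank '[[[0,0,0.4],[0,0,0],0],[[0,0,0.2],[0,0,0],0],[[0,0,0],[0,0,0],0]]'
python3 - <<'E'
from h import *
print(w2r(get_obs()["ee_pos"]))
w=get_image("wrist"); cv2.imwrite("pics/w13.png",w["pixels"][:,:,::-1])
t=get_image("top"); print(w2r(ray(t,291.9,204.3,72)))
E
```

```text
t: 14.22
ee_pos: [518.8, -6.0, 10.5]
orientation: [-0.037, 1.571, 0.037]
ft_force: [-0.3, -0.3, 0.9]
width: 0.6
t: 14.6
ee_pos: [524.9, -5.7, 10.7]
orientation: [-0.037, 1.57, 0.037]
ft_force: [0.6, 0.4, -0.1]
width: 0.5
[-19.09339754  23.66147756]
[ -5.85852028 -84.84991271]
```

View pics/w13.png

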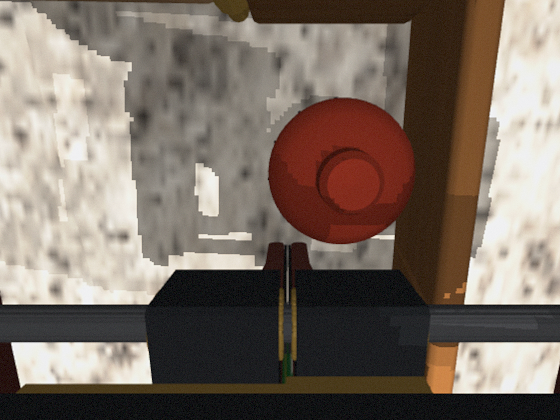

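```bash
python3 -m crank '[[[0,0,0.3],[0,0,0],0],[[0,0,0.3],[0,0,0],0],[[0,0,0],[0,0,0],0]]'; python3 -m crank '[[[0,0,0.3],[0,0,0],0],[[0,0,0.3],[0,0,0],0],[[0,0,0],[0,0,0],0]]'
```

```text
t: 15.08
ee_pos: [530.0, -5.1, 10.4]
orientation: [-0.037, 1.572, 0.037]
ft_force: [-2.5, 3.3, 0.6]
width: 0.6
t: 15.45
ee_pos: [537.1, -5.1, 10.6]
orientation: [-0.037, 1.57, 0.037]
ft_force: [-1.0, 1.0, -0.7]
width: 0.4
```

```bash
python3 -m crank '[[[0,0.3,0.1],[0,0,0],0],[[0,0.3,0.1],[0,0,0],0],[[0,0.3,0.1],[0,0,0],0],[[0,0.3,0.1],[0,0,0],0],[[0,0.3,0],[0,0,0],0]]'; python3 -m crank '[[[0,0.3,0],[0,0,0],0],[[0,0.3,0],[0,0,0],0],[[0,0.2,0],[0,0,0],0],[[0,0.2,0],[0,0,0],0]]'
```

```text
t: 16.08
ee_pos: [540.4, 10.1, 10.8]
orientation: [-0.037, 1.57, 0.037]
ft_force: [-0.3, -1.9, 1.8]
width: 0.5
t: 16.58
ee_pos: [539.6, 20.2, 10.7]
orientation: [-0.037, 1.57, 0.037]
ft_force: [0.6, -1.5, 1.3]
width: 0.5
```

Smooth push at about 2 N. I'll keep going until the timer is close to the wall.

```bash
python3 -m crank '[[[0,0.2,0],[0,0,0],0],[[0,0.1,0],[0,0,0],0],[[0,0.1,0],[0,0,0],0],[[0,0,0],[0,0,0],0]]'
python3 - <<'E'
from h import *
print(w2r(get_obs()["ee_pos"]))
w=get_image("wrist"); cv2.imwrite("pics/w14.png",w["pixels"][:,:,::-1])
E
```

```text
t: 17.08
ee_pos: [539.3, 24.1, 10.6]
orientation: [-0.037, 1.571, 0.037]
ft_force: [0.6, -0.1, 1.1]
width: 0.5
[-3.33137397 52.83293866]
```

View pics/w14.png

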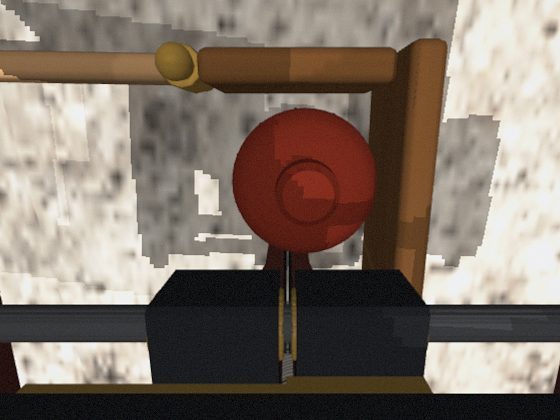

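```bash
python3 -m crank '[[[0,-1.2,0],[0,0,0],0],[[0,-1.2,0],[0,0,0],0],[[0,-0.4,0],[0,0,0],0],[[0,-0.3,0],[0,0,0],0],[[0,-0.3,0],[0,0,0],0]]'; python3 -m crank '[[[0,-0.3,0],[0,0,0],0],[[0,-0.3,0],[0,0,0],0],[[0,-0.2,0],[0,0,0],0],[[0,-0.2,0],[0,0,0],0]]';  python3 - <<'E'
from h import *
print(w2r(get_obs()["ee_pos"]))
w=get_image("wrist"); cv2.imwrite("pics/w15.png",w["pixels"][:,:,::-1])
t=get_image("top");crop(t,215,170,325,260,7,"pics/t15.png")
E
```

```text
t: 17.75
ee_pos: [540.9, -10.0, 10.6]
orientation: [-0.037, 1.571, 0.037]
ft_force: [-0.3, 1.2, 0.1]
width: 0.7
t: 18.25
ee_pos: [541.4, -19.9, 10.6]
orientation: [-0.037, 1.571, 0.037]
ft_force: [0.4, 2.7, -0.3]
width: 0.3
[-3.23381408  8.73395178]
```

View pics/t15.png

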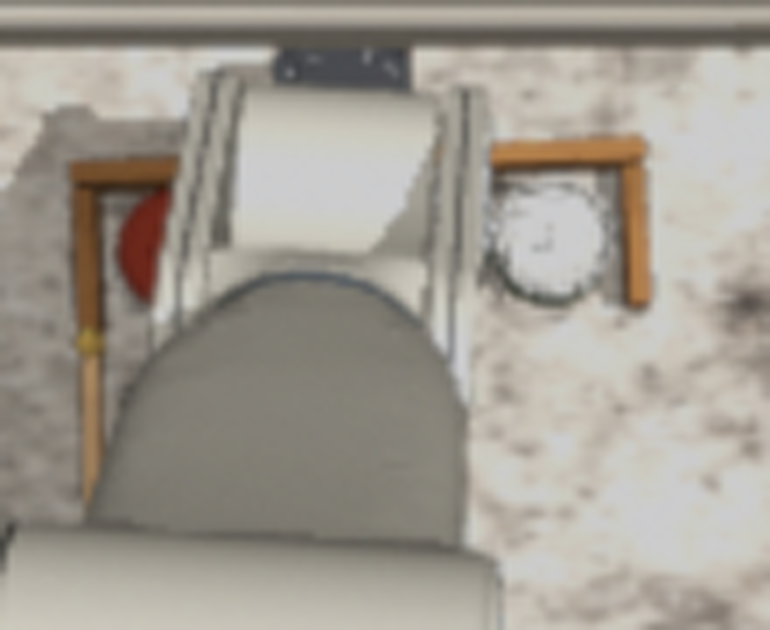

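```bash
python3 -m crank '[[[0,-0.2,0],[0,0,0],0],[[0,-0.2,0],[0,0,0],0],[[0,-0.2,0],[0,0,0],0],[[0,-0.1,0],[0,0,0],0],[[0,0,0],[0,0,0],0]]';  python3 - <<'E'
from h import *
print(w2r(get_obs()["ee_pos"]))
w=get_image("wrist"); cv2.imwrite("pics/w16.png",w["pixels"][:,:,::-1])
t=get_image("top");crop(t,215,170,325,260,7,"pics/t16.png")
E
```

```text
t: 18.98
ee_pos: [541.8, -27.1, 10.7]
orientation: [-0.037, 1.57, 0.037]
ft_force: [-0.6, 0.9, -0.8]
width: 0.5
[-3.08639448  1.53024891]
```

View pics/t16.png

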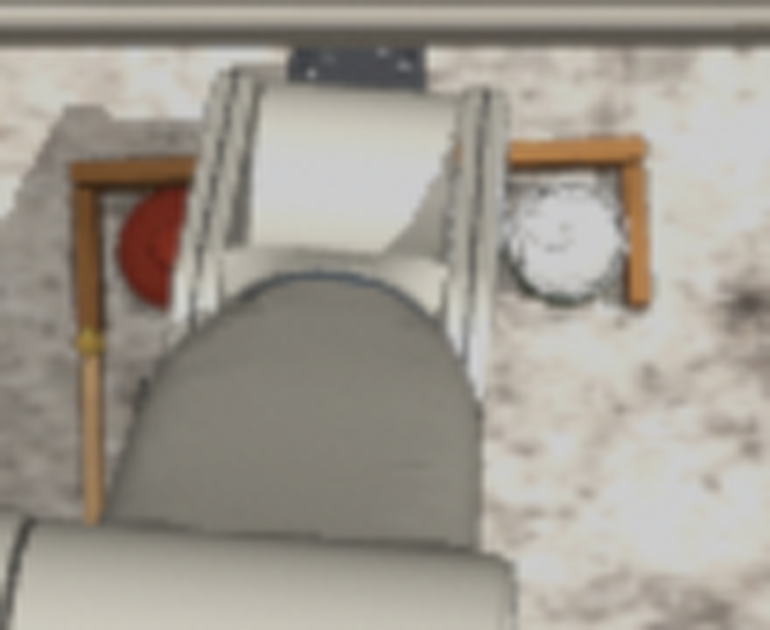

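View pics/w16.png

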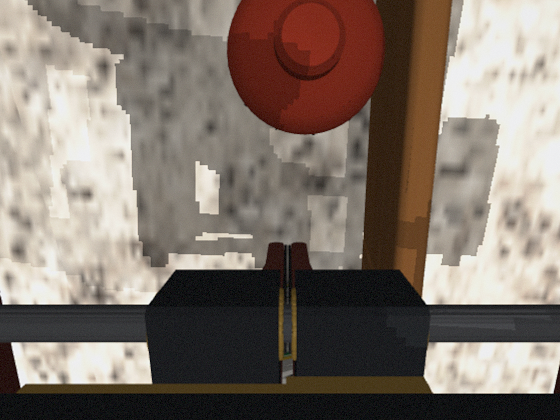

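```bash
python3 -m crank '[[[0,0.8,-0.5],[0,0,0],0],[[0,0.5,-2.5],[0,0,0],0],[[-2,0,-4],[0,0,0],3],[[-5,-1,-2],[0,0,0],8],[[-5,-4,0],[0,0,0],8.5]]'; python3 -m crank '[[[0,-5.5,0],[0,0,0],8.5],[[0,-5.5,0],[0,0,0],8.5],[[0,-5.5,0],[0,0,0],8.5],[[0,-4,0],[0,0,0],8.5],[[0,0,0],[0,0,0],8.5]]';  python3 - <<'E'
from h import *
print(w2r(get_obs()["ee_pos"]))
w=get_image("wrist"); cv2.imwrite("pics/w17.png",w["pixels"][:,:,::-1])
t=get_image("top");crop(t,215,170,365,280,5.3,"pics/t17.png")
plan((435.5,-286),25,YAW)
E
```

```text
t: 19.7
ee_pos: [450.9, -66.1, 130.1]
orientation: [-0.039, 1.574, 0.04]
ft_force: [1.2, 0.2, -0.2]
width: 26.8
t: 20.32
ee_pos: [463.4, -274.0, 129.6]
orientation: [-0.035, 1.569, 0.034]
ft_force: [0.5, 0.1, 0.6]
width: 77.1
[ -92.30513024 -241.68489203]
t 20.43 ee [ 462.7 -271.3  129.2] F [-0.6 -0.2 -0.1] w 83.7 
axes x,y,z world: [[-0.001, 0.001, -1.0], [-0.046, 0.999, 0.001], [0.999, 0.046, -0.001]] 
turn [ 0.14 -0.05 -0.04] shift(now axes) cm [10.42 -1.35 -2.77] shift(after turn) [10.42 -1.35 -2.78]
```

View pics/t17.png

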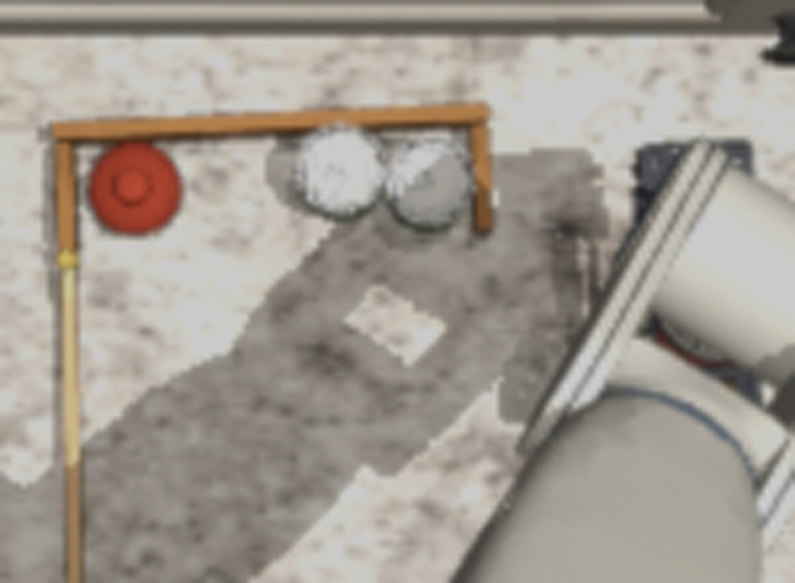

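View pics/w17.png

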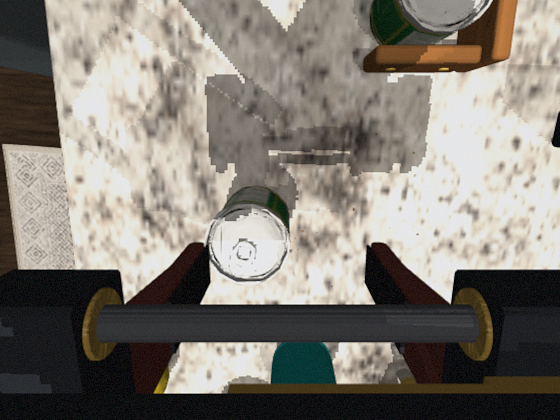

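Run:
```python
from h import *
t=get_image("top");w=get_image("wrist")
for n,x,y,z in [("timer",135,188,46),("mid",340,172,72),("end",430,184,72)]:
    print(n,w2r(ray(t,215+x/5.3-.4,170+y/5.3-.4,z)).round(1))
p=ray(w,249,241,72);print("new",p.round(1)); plan(p[:2],25,YAW); plan((435.5,-286),25,YAW)
```

```text
timer [ 1.3 90.5]
mid [  3.5 -41.2]
end [ -6.5 -97.7]
new [ 437.7 -278.8   72. ]
t 20.52 ee [ 462.8 -270.5  129.3] F [-0.7 -0.3 -0.1] w 85.3 
axes x,y,z world: [[-0.001, 0.001, -1.0], [-0.048, 0.999, 0.001], [0.999, 0.048, -0.001]] 
turn [ 0.24 -0.05 -0.04] shift(now axes) cm [10.43 -0.71 -2.54] shift(after turn) [10.43 -0.72 -2.54]
t 20.52 ee [ 462.8 -270.5  129.3] F [-0.7 -0.3 -0.1] w 85.3 
axes x,y,z world: [[-0.001, 0.001, -1.0], [-0.048, 0.999, 0.001], [0.999, 0.048, -0.001]] 
turn [ 0.24 -0.05 -0.04] shift(now axes) cm [10.43 -1.42 -2.8 ] shift(after turn) [10.43 -1.42 -2.8 ]
```

```bash
python3 -m crank '[[[1.5,-1.0,-2.6],[0,0,0],8.7],[[1.5,0,0],[0,0,0],8.7],[[0,0,0],[0,0,0],8.7],[[0,0,0],[0,0,0],8.7]]';  python3 - <<'E'
from h import *
w=get_image("wrist"); cv2.imwrite("pics/w18.png",w["pixels"][:,:,::-1])
s=get_image("side");crop(s,260,100,380,210,5,"pics/s18.png")
E
```

```text
t: 21.02
ee_pos: [438.7, -282.8, 99.7]
orientation: [-0.038, 1.57, 0.038]
ft_force: [0.1, 0.1, -0.2]
width: 87.2
```

View pics/w18.png

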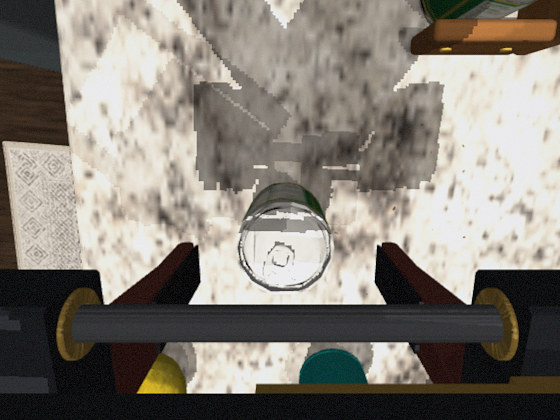

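View pics/s18.png

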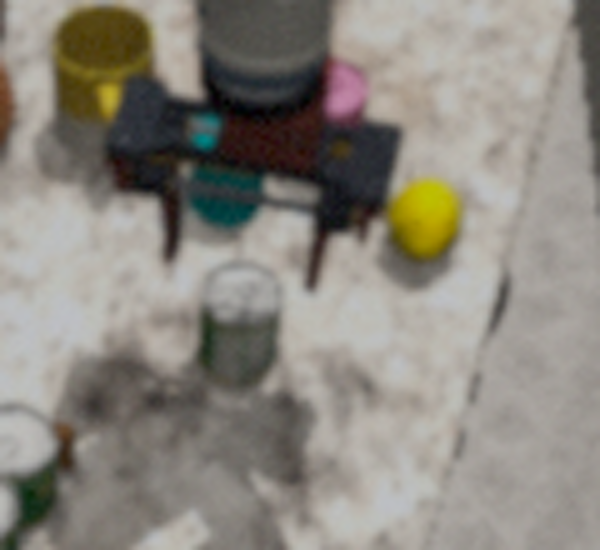

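Run:
```python
from h import *
w=get_image("wrist")
p=ray(w,285,247,72);print("new",p.round(1)); plan(p[:2],25,YAW)
V=w["view"];print(-V[:3,:3].T@V[:3,3])
```

```text
new [ 437.1 -283.8   72. ]
t 21.18 ee [ 438.5 -283.1   99.9] F [ 0.1  0.2 -0.1] w 87.3 
axes x,y,z world: [[0.001, -0.001, -1.0], [-0.048, 0.999, -0.001], [0.999, 0.048, 0.001]] 
turn [0.21 0.05 0.03] shift(now axes) cm [ 7.49 -0.06 -0.15] shift(after turn) [ 7.49 -0.07 -0.15]
[ 434.7488688  -217.11512957  260.58066509]
```

```bash
python3 -m crank '[[[4,-0.2,-0.15],[0,0,0],8.7],[[2.5,0,0],[0,0,0],8.7],[[1.2,0,0],[0,0,0],8.7],[[0,0,0],[0,0,0],7],[[0,0,0],[0,0,0],6.2]]'; python3 -m crank '[[[0,0,0],[0,0,0],5.6],[[0,0,0],[0,0,0],5.3],[[0,0,0],[0,0,0],5.3],[[0,0,0],[0,0,0],5.3]]';python3 - <<'E'
from h import *
w=get_image("wrist"); cv2.imwrite("pics/w19.png",w["pixels"][:,:,::-1])
plan(r2w(-95,22),22,YAW)
print(w2r(get_obs()["ee_pos"]))
E
```

```text
t: 21.8
ee_pos: [437.0, -285.6, 23.3]
orientation: [-0.038, 1.569, 0.036]
ft_force: [0.6, -0.2, 0.1]
width: 70.6
t: 22.3
ee_pos: [437.0, -285.6, 23.3]
orientation: [-0.038, 1.569, 0.036]
ft_force: [0.2, 1.3, 6.4]
width: 57.4
t 22.35 ee [ 437.  -285.6   23.3] F [0.9 0.3 6.3] w 56.8 
axes x,y,z world: [[0.001, -0.001, -1.0], [-0.047, 0.999, -0.001], [0.999, 0.047, 0.001]] 
turn [0.18 0.07 0.05] shift(now axes) cm [ 0.11 27.4   2.51] shift(after turn) [ 0.13 27.41  2.42]
[-119.22521964 -252.0609462 ]
```

View pics/w19.png

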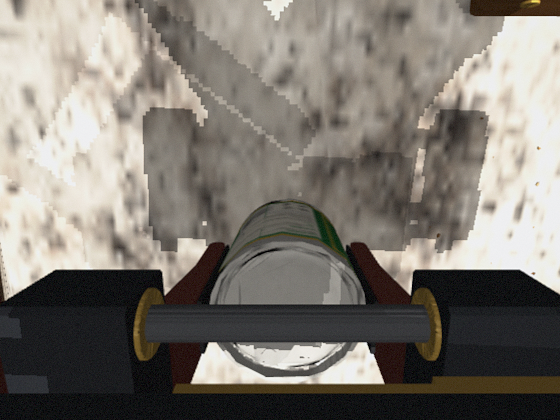

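```bash
python3 -m crank '[[[0,1,0],[0,0,0],5.3],[[0,2,0],[0,0,0],5.3],[[0,2.5,0],[0,0,0],5.3],[[0,2.5,0],[0,0,0],5.3],[[0,2.5,0],[0,0,0],5.3]]'; python3 -m crank '[[[0,2.5,0],[0,0,0],5.3],[[0,2.5,0],[0,0,0],5.3],[[0,2.5,0],[0,0,0],5.3],[[0,2.5,0],[0,0,0],5.3],[[0,2.5,0],[0,0,0],5.3]]';python3 -m crank '[[[0,2,0],[0,0,0],5.3],[[0,1.5,0],[0,0,0],5.3],[[0,0.8,0],[0,0,0],5.3],[[0,0,0],[0,0,0],5.3]]'
python3 - <<'E'
from h import *
w=get_image("wrist"); cv2.imwrite("pics/w20.png",w["pixels"][:,:,::-1])
t=get_image("top");crop(t,215,170,365,280,5.3,"pics/t20.png")
plan(r2w(-50,24),23,YAW)
print(w2r(get_obs()["ee_pos"]))
E
```

```text
t: 22.98
ee_pos: [432.8, -180.4, 23.4]
orientation: [-0.039, 1.567, 0.036]
ft_force: [0.6, -4.7, 6.7]
width: 56.9
t: 23.6
ee_pos: [426.8, -55.1, 23.3]
orientation: [-0.038, 1.567, 0.037]
ft_force: [1.1, -5.8, 8.7]
width: 56.7
t: 24.1
ee_pos: [424.6, -11.7, 23.3]
orientation: [-0.038, 1.568, 0.038]
ft_force: [2.0, 3.5, 11.4]
width: 56.9
t 24.2 ee [424.5 -11.8  23.3] F [ 1.4  3.9 10.9] w 57.5 
axes x,y,z world: [[0.003, 0.0, -1.0], [-0.047, 0.999, 0.0], [0.999, 0.047, 0.003]] 
turn [ 0.19  0.15 -0.01] shift(now axes) cm [0.05 0.18 6.96] shift(after turn) [0.03 0.2  6.96]
[-119.64227601   22.00219415]
```

View pics/w20.png

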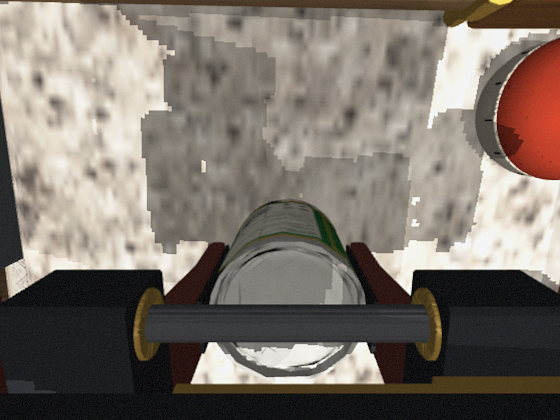

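View pics/t20.png

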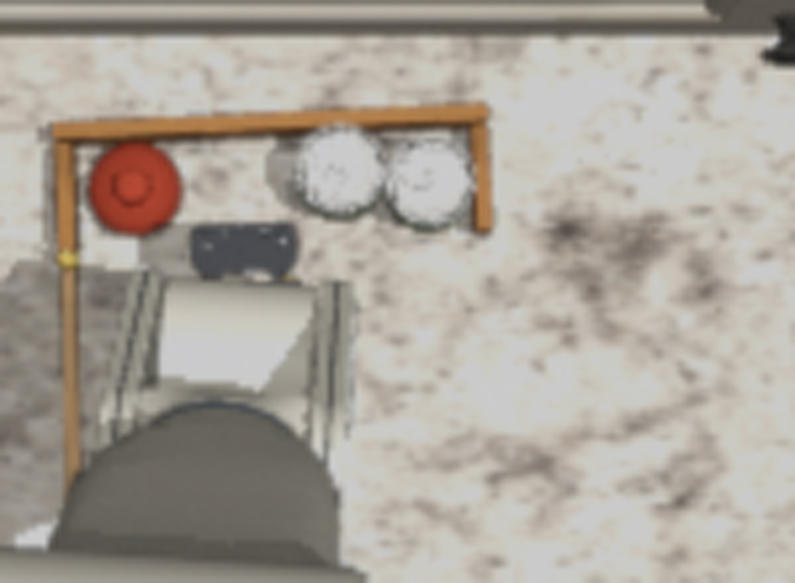

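```bash
python3 -m crank '[[[-0.05,0.1,1.5],[0,0,0],5.3],[[0,0.1,1.5],[0,0,0],5.3],[[0,0,1.5],[0,0,0],5.3],[[0,0,1],[0,0,0],5.3],[[0,0,0],[0,0,0],5.3]]'
python3 - <<'E'
from h import *
w=get_image("wrist"); cv2.imwrite("pics/w21.png",w["pixels"][:,:,::-1])
print(w2r(get_obs()["ee_pos"]))
E
```

```text
t: 24.82
ee_pos: [478.7, -7.6, 23.1]
orientation: [-0.037, 1.57, 0.037]
ft_force: [-0.0, -0.8, -2.1]
width: 57.0
[-65.77764431  23.75606644]
```

View pics/w21.png

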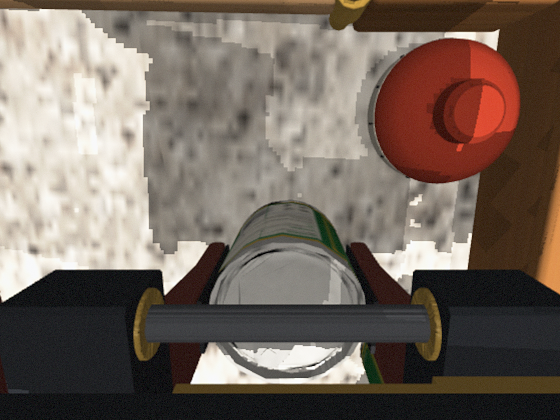

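```bash
python3 -m crank '[[[0,0.1,0.7],[0,0,0],5.3],[[0,0,0.7],[0,0,0],5.3],[[0,0,0.6],[0,0,0],5.3],[[0,0,0],[0,0,0],5.3]]'; python3 -m crank '[[[0,0,0.5],[0,0,0],5.3],[[0,0,0.5],[0,0,0],5.3],[[0,0,0.5],[0,0,0],5.3],[[0,0,0],[0,0,0],5.3]]'
python3 - <<'E'
from h import *
w=get_image("wrist"); cv2.imwrite("pics/w22.png",w["pixels"][:,:,::-1])
print(w2r(get_obs()["ee_pos"]))
E
```

```text
t: 25.38
ee_pos: [498.9, -5.9, 22.9]
orientation: [-0.037, 1.569, 0.037]
ft_force: [0.3, 0.0, -0.0]
width: 57.0
t: 25.88
ee_pos: [514.3, -5.3, 23.0]
orientation: [-0.037, 1.569, 0.037]
ft_force: [-0.3, 0.2, -1.1]
width: 57.3
[-30.08256086  24.55444395]
```

View pics/w22.png

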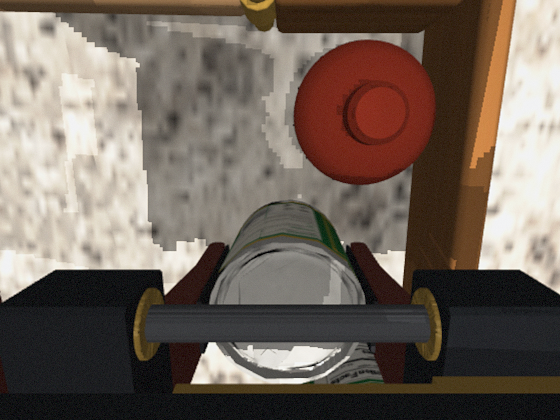

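```bash
python3 -m crank '[[[0,0,0.5],[0,0,0],5.3],[[0,0,0.5],[0,0,0],5.3],[[0,0,0],[0,0,0],5.3],[[0,0,0],[0,0,0],6.4],[[0,0,0],[0,0,0],6.6]]'
python3 - <<'E'
from h import *
w=get_image("wrist"); cv2.imwrite("pics/w23.png",w["pixels"][:,:,::-1])
print(w2r(get_obs()["ee_pos"]))
E
```

```text
t: 26.55
ee_pos: [523.3, -4.8, 23.1]
orientation: [-0.037, 1.57, 0.037]
ft_force: [-0.5, 0.3, 0.6]
width: 66.2
[-20.70264946  24.62103385]
```

View pics/w23.png

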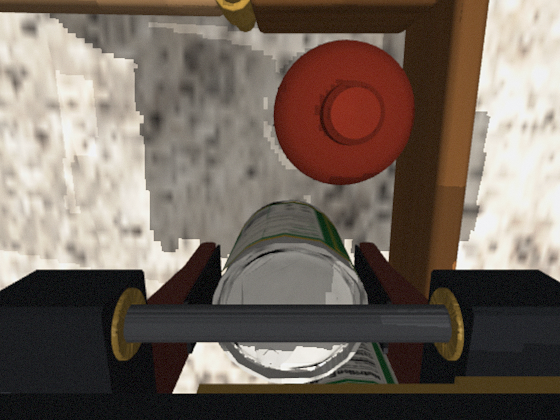

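```bash
python3 -m crank '[[[-3,0,0],[0,0,0],6.6],[[-5,0,0],[0,0,0],6.6],[[0,0,-3],[0,0,0],3],[[0,0,-3],[0,0,0],0],[[0,0,-0.5],[0,0,0],0]]'; python3 -m crank '[[[5,0,0],[0,0,0],0],[[3.5,0,0],[0,0,0],0],[[0,0,0],[0,0,0],0]]'
python3 - <<'E'
from h import *
w=get_image("wrist"); cv2.imwrite("pics/w24.png",w["pixels"][:,:,::-1])
print(w2r(get_obs()["ee_pos"]))
t=get_image("top");crop(t,215,170,325,260,7,"pics/t24.png")
E
```

```text
t: 27.22
ee_pos: [456.6, -7.9, 103.0]
orientation: [-0.037, 1.572, 0.037]
ft_force: [0.3, 0.9, 0.6]
width: 39.7
t: 27.6
ee_pos: [457.6, -7.8, 16.1]
orientation: [-0.037, 1.575, 0.037]
ft_force: [0.2, -0.3, 0.3]
width: 9.6
[-85.5228564   24.43371293]
```

View pics/w24.png

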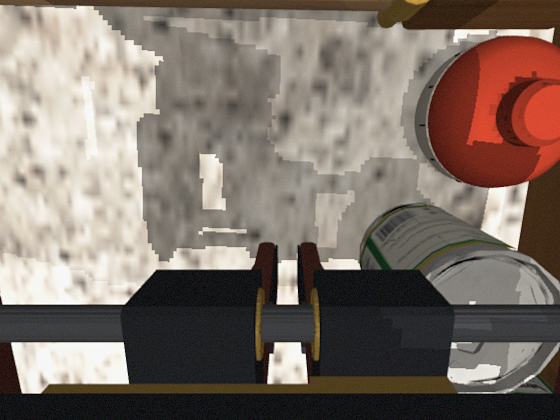

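View pics/t24.png

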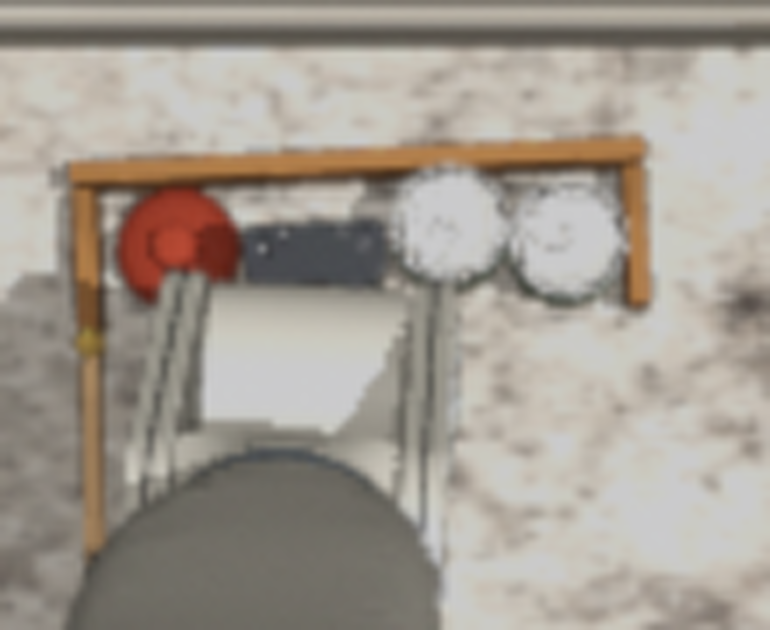

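```bash
python3 -m crank '[[[0,0,1],[0,0,0],0],[[0,0,0.8],[0,0,0],0],[[0,0,0.4],[0,0,0],0],[[0,0,0.4],[0,0,0],0],[[0,0,0.4],[0,0,0],0]]'; python3 -m crank '[[[0,0,0.4],[0,0,0],0],[[0,0,0.4],[0,0,0],0],[[0,0,0.3],[0,0,0],0],[[0,0,0.3],[0,0,0],0],[[0,0,0],[0,0,0],0]]'
python3 - <<'E'
from h import *
w=get_image("wrist"); cv2.imwrite("pics/w25.png",w["pixels"][:,:,::-1])
print(w2r(get_obs()["ee_pos"]))
E
```

```text
t: 28.32
ee_pos: [488.0, -6.4, 18.0]
orientation: [-0.037, 1.571, 0.037]
ft_force: [-3.0, 0.8, 1.9]
width: 0.3
t: 28.95
ee_pos: [502.8, -5.8, 17.9]
orientation: [-0.037, 1.57, 0.037]
ft_force: [0.2, -0.7, -0.5]
width: 0.4
[-41.26243496  24.54390699]
```

View pics/w25.png

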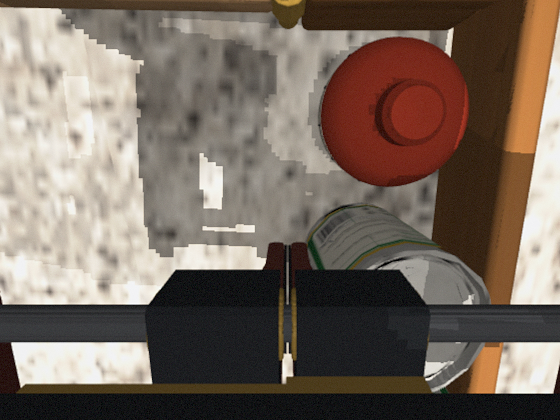

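```bash
python3 -m crank '[[[0,0,0.2],[0,0,0],0],[[0,0,-1.5],[0,0,0],0],[[0,-1,-2],[0,0,0],0],[[0,-4,0],[0,0,0],0],[[0,-4,0],[0,0,0],0]]'; python3 -m crank '[[[0,-3.2,0],[0,0,0],0],[[0,0,0.6],[0,0,0],0],[[0,0,0],[0,0,0],0]]'
python3 - <<'E'
from h import *
w=get_image("wrist"); cv2.imwrite("pics/w26.png",w["pixels"][:,:,::-1])
print(w2r(get_obs()["ee_pos"]))
t=get_image("top");crop(t,215,170,325,260,7,"pics/t26.png")
E
```

```text
t: 29.62
ee_pos: [472.6, -97.8, 18.0]
orientation: [-0.038, 1.571, 0.038]
ft_force: [1.1, -0.5, -0.3]
width: 0.2
t: 30.0
ee_pos: [480.9, -128.5, 18.0]
orientation: [-0.037, 1.57, 0.037]
ft_force: [0.2, -0.0, 0.7]
width: 0.5
[-68.64026351 -96.64172564]
```

View pics/w26.png

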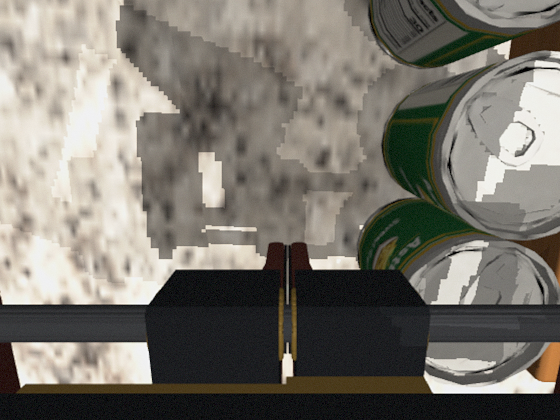

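View pics/t26.png

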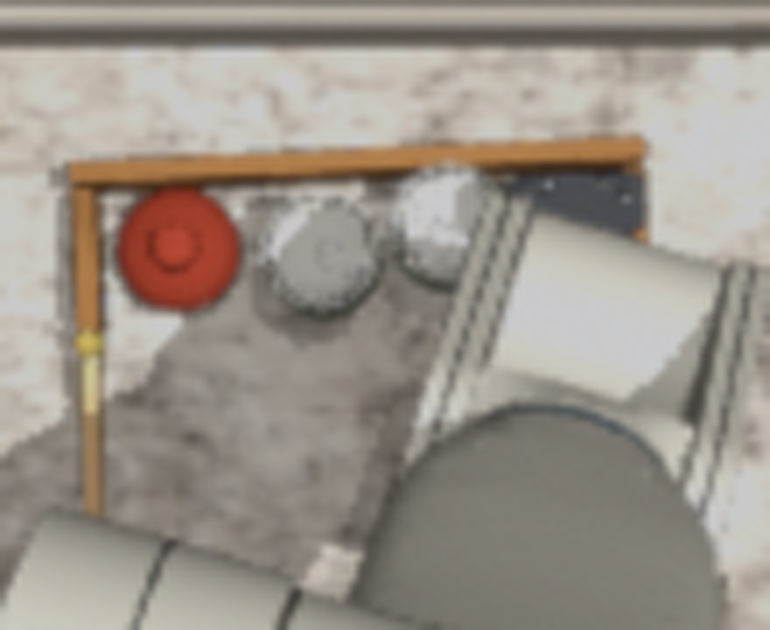

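```bash
python3 - <<'E'
from h import *
t=get_image("top")
for n,x,y,z in [("timer",180,250,46),("new",320,258,72),("mid",448,223,72)]:
    print(n,w2r(ray(t,215+x/7-.4,170+y/7-.4,z)).round(1))
E
python3 -m crank '[[[0,0,0.8],[0,0,0],0],[[0,0,0.8],[0,0,0],0],[[0,0,0],[0,0,0],0]]'; python3 -m crank '[[[0,0,0.4],[0,0,0],0],[[0,0,0.4],[0,0,0],0]]'; python3 -m crank '[[[0,0,0.3],[0,0,0],0],[[0,0,0.3],[0,0,0],0],[[0,0,0],[0,0,0],0]]';python3 - <<'E'
from h import *
w=get_image("wrist"); cv2.imwrite("pics/w27.png",w["pixels"][:,:,::-1])
print(w2r(get_obs()["ee_pos"]))
E
```

```text
timer [ 0.5 89.7]
new [-8.7 21.1]
mid [  5.6 -40.8]
t: 30.52
ee_pos: [498.1, -128.1, 18.0]
orientation: [-0.038, 1.569, 0.037]
ft_force: [-0.3, -1.2, -0.2]
width: 0.7
t: 30.78
ee_pos: [505.1, -127.8, 18.0]
orientation: [-0.037, 1.571, 0.037]
ft_force: [-2.6, 0.5, 3.2]
width: 0.5
t: 31.15
ee_pos: [509.4, -127.3, 18.0]
orientation: [-0.036, 1.574, 0.038]
ft_force: [-6.0, 0.1, 7.0]
width: 0.4
[-39.85746556 -97.14971828]
```

View pics/w27.png

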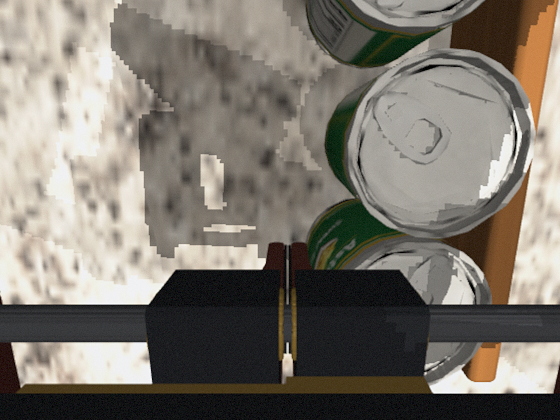

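```bash
python3 -m crank '[[[0,0,0.2],[0,0,0],0],[[0,0,0.2],[0,0,0],0],[[0,0,0],[0,0,0],0]]';python3 -m crank '[[[0,0,0.2],[0,0,0],0],[[0,0,0.2],[0,0,0],0],[[0,0,0],[0,0,0],0]]';python3 - <<'E'
from h import *
w=get_image("wrist"); cv2.imwrite("pics/w28.png",w["pixels"][:,:,::-1])
print(w2r(get_obs()["ee_pos"]))
E
```

```text
t: 31.58
ee_pos: [512.8, -127.1, 18.0]
orientation: [-0.036, 1.575, 0.038]
ft_force: [-7.1, -0.4, 8.0]
width: 0.5
t: 31.95
ee_pos: [515.6, -126.8, 17.9]
orientation: [-0.036, 1.577, 0.038]
ft_force: [-11.1, -1.8, 11.9]
width: 0.5
[-33.72083159 -96.88461556]
```

View pics/w28.png

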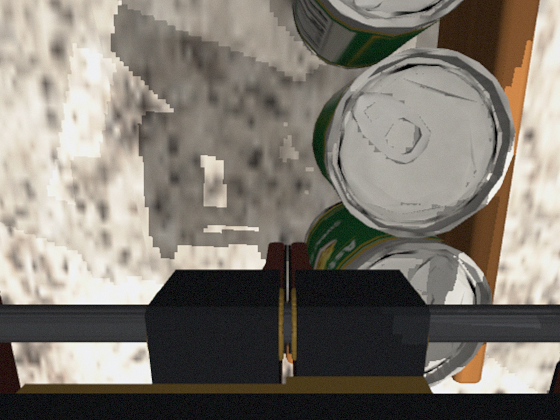

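```bash
python3 -m crank '[[[0,0,-1.5],[0,0,0],0],[[0,1,-2],[0,0,0],0],[[0,4,0],[0,0,0],0],[[0,4,0],[0,0,0],0],[[0,2.9,0],[0,0,0],0]]'; python3 -m crank '[[[0,0,1],[0,0,0],0],[[0,0,1],[0,0,0],0],[[0,0,0.4],[0,0,0],0],[[0,0,0.4],[0,0,0],0],[[0,0,0],[0,0,0],0]]';  python3 -m crank '[[[0,0,0.3],[0,0,0],0],[[0,0,0.3],[0,0,0],0],[[0,0,0.3],[0,0,0],0],[[0,0,0],[0,0,0],0]]';python3 - <<'E'
from h import *
w=get_image("wrist"); cv2.imwrite("pics/w29.png",w["pixels"][:,:,::-1])
print(w2r(get_obs()["ee_pos"]))
t=get_image("top");crop(t,215,170,325,260,7,"pics/t29.png")
E
```

```text
t: 32.62
ee_pos: [478.0, -8.7, 18.0]
orientation: [-0.037, 1.57, 0.037]
ft_force: [-0.2, 0.4, -0.3]
width: 0.3
t: 33.25
ee_pos: [506.5, -9.1, 17.9]
orientation: [-0.036, 1.57, 0.036]
ft_force: [-1.4, 0.4, -1.1]
width: 0.7
t: 33.75
ee_pos: [509.8, -8.1, 17.4]
orientation: [-0.037, 1.581, 0.038]
ft_force: [-17.1, -1.9, 14.0]
width: 0.3
[-34.25536493  21.92689613]
```

View pics/w29.png

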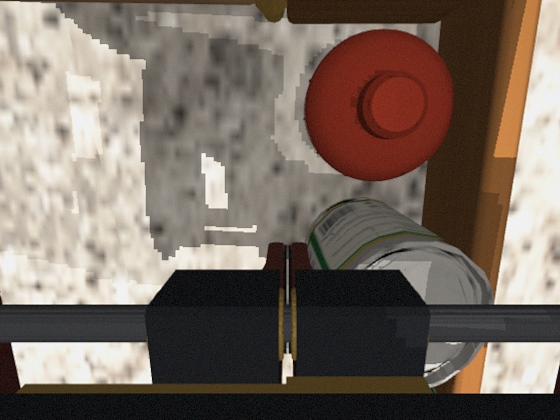

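View pics/t29.png

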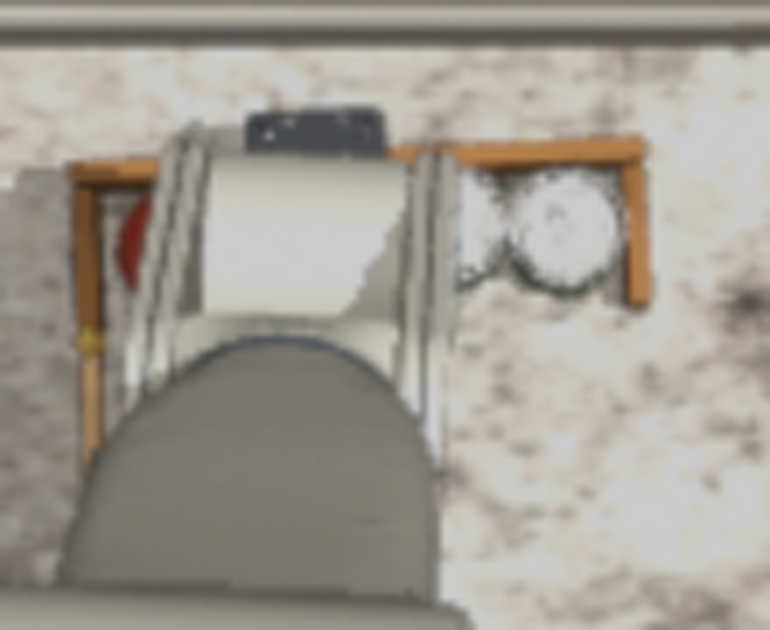

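```bash
python3 -m crank '[[[0,0,-1.5],[0,0,0],0],[[0,0,-3],[0,0,0],0],[[-4,0,-5],[0,0,0],0],[[-5,0,-2],[0,0,0],0],[[0,0,0],[0,0,0],0]]'
python3 - <<'E'
from h import *
w=get_image("wrist"); cv2.imwrite("pics/w30.png",w["pixels"][:,:,::-1])
print(w2r(get_obs()["ee_pos"]))
t=get_image("top");crop(t,215,170,325,260,7,"pics/t30.png")
s=get_image("side");crop(s,220,170,300,270,6,"pics/s30.png")
E
```

```text
t: 34.48
ee_pos: [402.9, -13.7, 109.8]
orientation: [-0.037, 1.563, 0.036]
ft_force: [1.1, -0.3, 0.0]
width: 0.4
[-141.05804106   21.05902593]
```

View pics/s30.png

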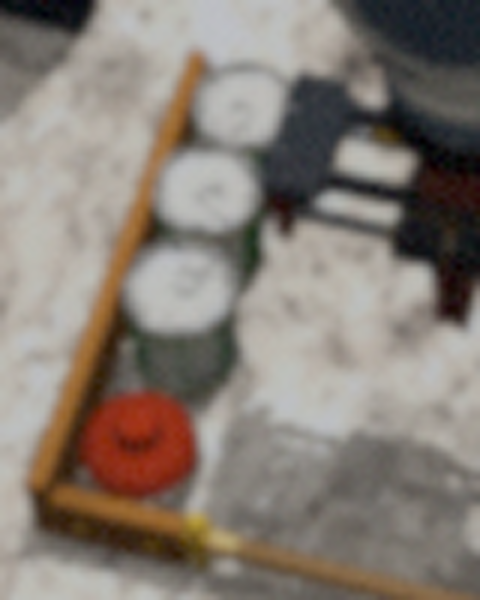

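View pics/t30.png

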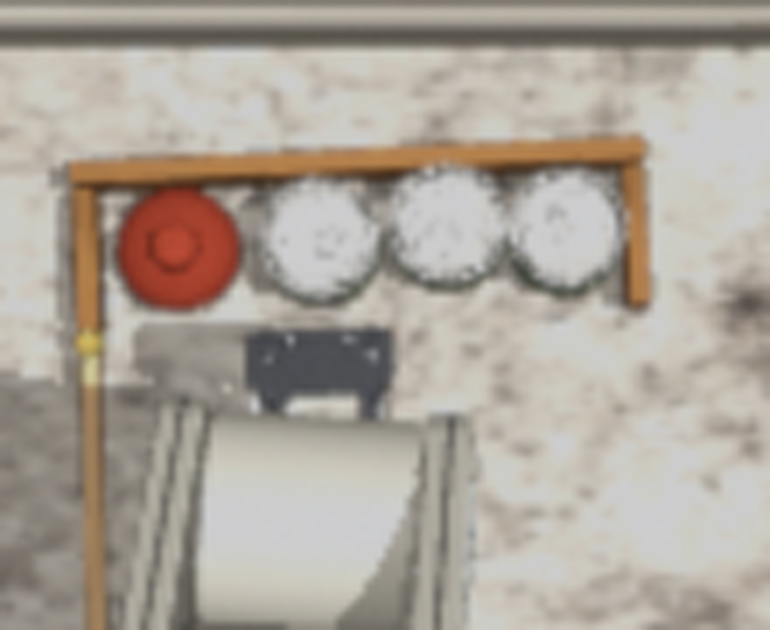

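Run:
```python
from h import *
t=get_image("top")
L={}
for n,x,y,z in [("timer",180,249,46),("new",321,239,72),("mid",446,226,72),("end",565,230,72)]:
    L[n]=w2r(ray(t,215+x/7-.4,170+y/7-.4,z)); print(n,L[n].round(1))
for a,b in[("timer","new"),("new","mid"),("mid","end")]:print(a,b,np.linalg.norm(L[a]-L[b]).round(1))
for a in (1.6,): pass
print("rail",ray(t,228.2,290,38))
plan(r2w(-120,175),60,YAW)
for n,(x,y),z in [("railA",(92,600),38)]:print(n,w2r(ray(t,215+x/7-.4,170+y/7-.4,z)).round(1))
```

```text
timer [ 1.  89.6]
new [ 0.4 20.3]
mid [  4.2 -39.7]
end [ -0.1 -96.5]
timer new 69.4
new mid 60.1
mid end 57.0
rail [255.32675879 100.40837261  38.        ]
t 34.67 ee [402.2 -13.5 106.4] F [ 0.  -0.2  0.5] w 0.2 
axes x,y,z world: [[-0.0, 0.0, -1.0], [-0.047, 0.999, 0.0], [0.999, 0.047, -0.0]] 
turn [ 0.18 -0.   -0.  ] shift(now axes) cm [ 4.64 15.37  2.25] shift(after turn) [ 4.64 15.38  2.2 ]
railA [-167.1  139. ]
```

Run:
```python
from h import *
p=np.array([-42,134.5]);prev=None
for th in [1.61,1.45,1.3,1.15,1.0,.85,.7,.55,.4,.3,.2,.1,.05,0,-.03]:
    u=np.array([-np.sin(th),-np.cos(th)]);n=np.array([-np.cos(th),np.sin(th)])
    q=p+130*u+(5+10*abs(np.sin(th))+12*abs(np.cos(th)))*n
    print(th,q.round(1),"" if prev is None else "dy,dz cm %.2f %.2f"%((q-prev)[1]/10,(q-prev)[0]/10)); prev=q
plan(r2w(-171,172),60,YAW)
print(w2r(get_obs()["ee_pos"]), r2w(-171,172))
```

```text
1.61 [-171.3  155. ] 
1.45 [-173.   135.1] dy,dz cm -2.00 -0.17
1.3 [-172.   116.9] dy,dz cm -1.82 0.10
1.15 [-168.4   98.8] dy,dz cm -1.82 0.36
1.0 [-162.1   81. ] dy,dz cm -1.78 0.63
0.85 [-153.2   64.1] dy,dz cm -1.70 0.90
0.7 [-141.5   48.4] dy,dz cm -1.57 1.16
0.55 [-127.4   34.4] dy,dz cm -1.40 1.41
0.4 [-111.    22.5] dy,dz cm -1.18 1.64
0.3 [-99.  16.] dy,dz cm -0.65 1.20
0.2 [-86.2  10.8] dy,dz cm -0.52 1.28
0.1 [-72.8   6.9] dy,dz cm -0.39 1.34
0.05 [-66.    5.5] dy,dz cm -0.14 0.69
0 [-59.    4.5] dy,dz cm -0.10 0.70
-0.03 [-55.4   4. ] dy,dz cm -0.05 0.36
t 34.67 ee [402.2 -13.5 106.4] F [ 0.  -0.2  0.5] w 0.2 
axes x,y,z world: [[-0.0, 0.0, -1.0], [-0.047, 0.999, 0.0], [0.999, 0.047, -0.0]] 
turn [ 0.18 -0.   -0.  ] shift(now axes) cm [ 4.64 15.09 -2.85] shift(after turn) [ 4.64 15.08 -2.9 ]
[-142.02627837   21.23246165] [366.599943   135.81195837]
```

```bash
python3 -m crank '[[[0,4,-1],[0,0,0],0],[[0,4,-1],[0,0,0],0],[[0,4,-0.9],[0,0,0],0],[[0,3.4,0],[0,0,0],0],[[0,0,0],[0,0,0],0]]'
python3 - <<'E'
from h import *
w=get_image("wrist"); cv2.imwrite("pics/w31.png",w["pixels"][:,:,::-1])
print(w2r(get_obs()["ee_pos"]),get_obs()["ee_pos"])
E
```

```text
t: 35.3
ee_pos: [365.4, 140.6, 105.9]
orientation: [-0.04, 1.572, 0.04]
ft_force: [0.5, -0.4, -0.3]
width: 0.3
[-172.22737067  175.79544132] [365.20681469 139.54973941 105.88077156]
```

View pics/w31.png

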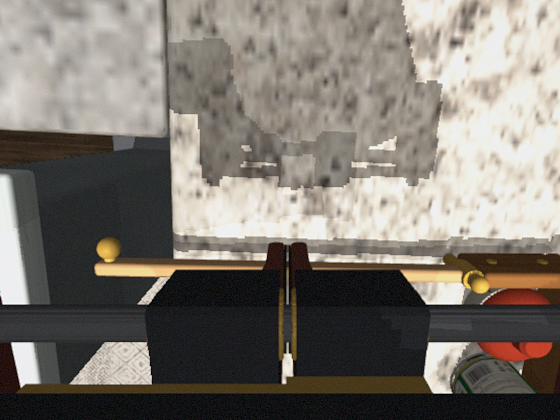

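```bash
python3 -m crank '[[[4,0,0],[0,0,0],0],[[4.3,0,0],[0,0,0],0],[[0,-1,0],[0,0,0],0],[[0,-1,0],[0,0,0],0],[[0,-1,0],[0,0,0],0]]'; python3 -m crank '[[[0,-1,0],[0,0,0],0],[[0,-0.9,0.1],[0,0,0],0],[[0,-0.9,0.1],[0,0,0],0],[[0,0,0],[0,0,0],0]]'
python3 - <<'E'
from h import *
t=get_image("top");crop(t,195,170,325,310,4.2,"pics/t32.png")
print(w2r(get_obs()["ee_pos"]))
E
```

```text
t: 35.98
ee_pos: [367.9, 108.1, 25.3]
orientation: [-0.036, 1.568, 0.037]
ft_force: [0.1, 1.7, -0.2]
width: 0.9
t: 36.48
ee_pos: [370.3, 80.5, 24.1]
orientation: [-0.036, 1.57, 0.036]
ft_force: [0.1, -0.2, 0.4]
width: 0.6
[-169.80275067  116.86609153]
```

View pics/t32.png

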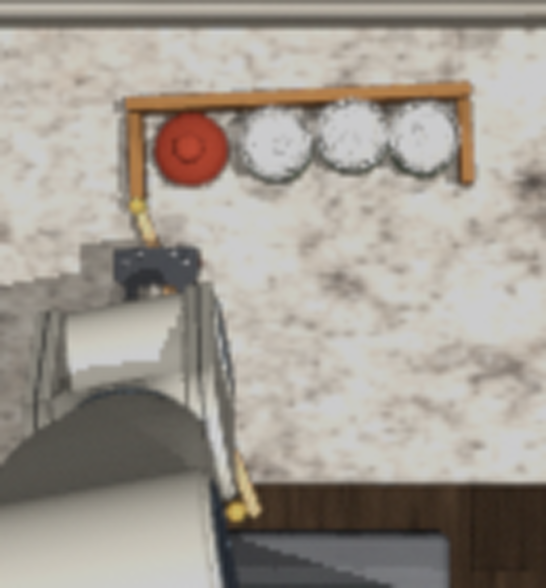

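Rail is swinging, at about 1.2 rad. I'll continue along the arc; the tool is now at (-170, 117).

```bash
python3 -m crank '[[[0,-1.8,0.3],[0,0,0],0],[[0,-1.8,0.6],[0,0,0],0],[[0,-1.7,0.9],[0,0,0],0],[[0,-1.6,1.2],[0,0,0],0],[[0,-1.4,1.4],[0,0,0],0]]'; python3 -m crank '[[[0,-1.2,1.6],[0,0,0],0],[[0,-0.7,1.2],[0,0,0],0],[[0,-0.5,1.3],[0,0,0],0],[[0,0,0],[0,0,0],0]]'
python3 - <<'E'
from h import *
t=get_image("top");crop(t,195,170,325,310,4.2,"pics/t33.png")
print(w2r(get_obs()["ee_pos"]))
E
```

```text
t: 37.15
ee_pos: [418.2, -0.1, 23.9]
orientation: [-0.037, 1.571, 0.037]
ft_force: [0.0, 0.2, 0.1]
width: 0.6
t: 37.65
ee_pos: [461.5, -22.0, 24.1]
orientation: [-0.037, 1.569, 0.037]
ft_force: [-0.5, -0.1, 0.2]
width: 0.4
[-84.17237969  10.46656228]
```

View pics/t33.png

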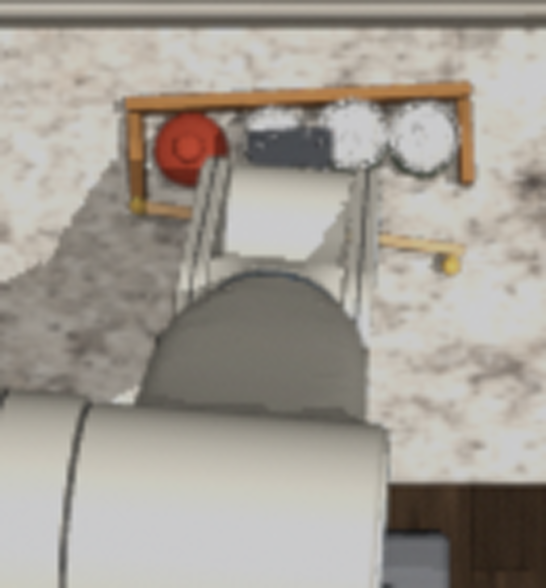

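```bash
python3 -m crank '[[[0,-0.3,0.9],[0,0,0],0],[[0,-0.1,0.6],[0,0,0],0],[[0,0,0.4],[0,0,0],0],[[0,0,0.3],[0,0,0],0],[[0,0,0],[0,0,0],0]]'; python3 -m crank '[[[0,0,0.3],[0,0,0],0],[[0,0,0.2],[0,0,0],0],[[0,0,0],[0,0,0],0]]'
python3 - <<'E'
from h import *
t=get_image("top");crop(t,195,170,325,310,4.2,"pics/t34.png")
print(w2r(get_obs()["ee_pos"]))
E
```

```text
t: 38.33
ee_pos: [482.6, -24.7, 24.0]
orientation: [-0.037, 1.57, 0.037]
ft_force: [0.9, -0.3, -0.4]
width: 0.7
t: 38.7
ee_pos: [487.6, -24.5, 24.1]
orientation: [-0.037, 1.57, 0.037]
ft_force: [0.3, 0.1, 0.7]
width: 0.4
[-57.28305623   6.50628027]
```

View pics/t34.png

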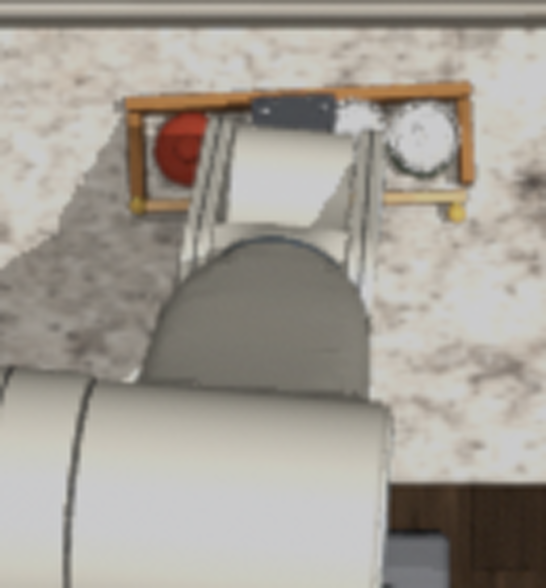

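```bash
python3 -m crank '[[[0,0,0.2],[0,0,0],0],[[0,0,0.2],[0,0,0],0],[[0,0,0],[0,0,0],0]]'; python3 -m crank '[[[0,0,0.2],[0,0,0],0],[[0,0,0.2],[0,0,0],0],[[0,0,0],[0,0,0],0]]'
```

```text
t: 39.12
ee_pos: [489.8, -24.3, 23.8]
orientation: [-0.037, 1.574, 0.037]
ft_force: [-5.0, 0.0, 4.1]
width: 0.3
t: 39.5
ee_pos: [489.9, -24.1, 23.5]
orientation: [-0.037, 1.581, 0.038]
ft_force: [-14.9, -2.1, 12.9]
width: 0.7
```

At the stop, with force rising to 15 N and no motion. I'll back away and check.

```bash
python3 -m crank '[[[0,0,-1],[0,0,0],0],[[0,0,-3],[0,0,0],0],[[-4,0,-4],[0,0,0],0],[[-5,0,-3],[0,0,0],0],[[-4,-4,0],[0,0,0],0]]'; python3 -m crank '[[[0,-4,0],[0,0,0],0],[[0,-3,0],[0,0,0],0],[[0,0,0],[0,0,0],0]]'
python3 - <<'E'
from h import *
t=get_image("top");crop(t,215,170,325,260,7,"pics/t35.png")
s=get_image("side");crop(s,220,160,330,270,5,"pics/s35.png")
cv2.imwrite("pics/top35.png",t["pixels"][:,:,::-1])
E
```

```text
t: 40.12
ee_pos: [385.3, -68.3, 155.2]
orientation: [-0.039, 1.571, 0.04]
ft_force: [2.1, -0.6, 0.1]
width: 0.2
t: 40.5
ee_pos: [391.4, -140.7, 154.4]
orientation: [-0.035, 1.568, 0.034]
ft_force: [0.5, 0.2, -0.2]
width: 0.6
```

View pics/t35.png

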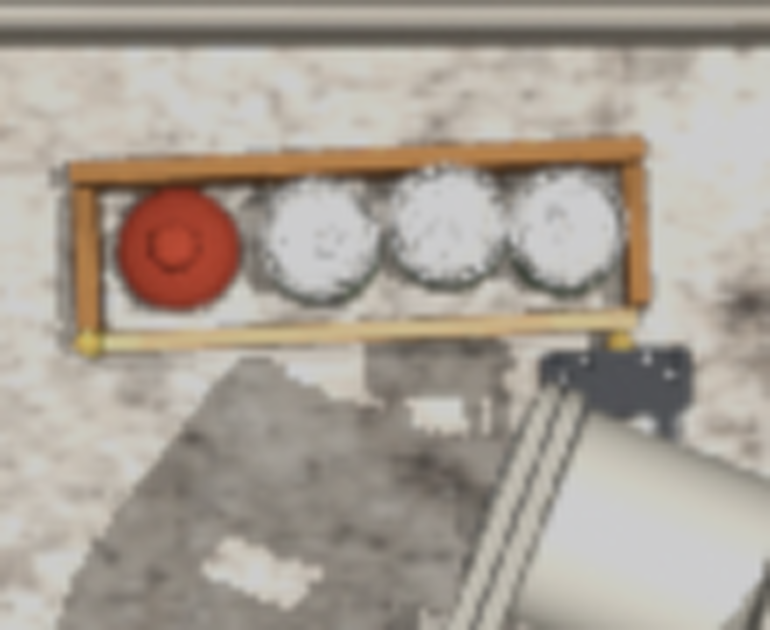

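View pics/s35.png

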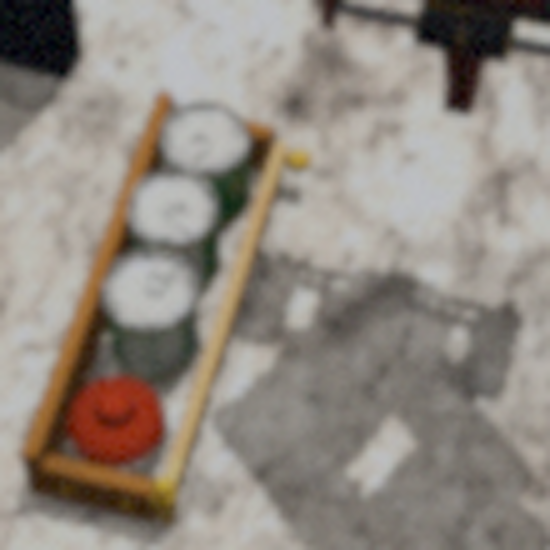

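View pics/top35.png

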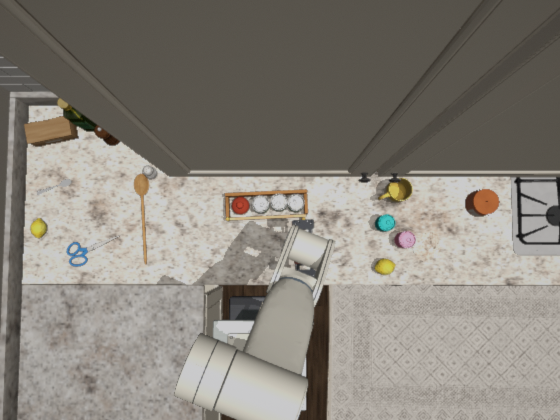

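Top view: the rail runs from (90,343) to (635,317), parallel to the back board. All four things stand in line, and the bystanders are where they started. I'll hand it in.

```bash
python3 -c "
from workcell import *
o=get_obs();print(o['t'],o['ft_force'].round(1));print(close_job())"
```

```text
40.6 [-0.4  0.2 -0.2]
the job is handed in; nothing more can be done
None
```

The third tin is in the rack between the timer and the middle tin, and the rail is shut. I handed the job in at 40.6 s; no verdict was reported.

**What I did:**
1. I nudged the row apart in short steps with the fingers, using two fingers in the notches first and then closed fingers in the gap. This opened the timer and middle tin to about 132 mm between centres.
2. I gripped the third tin and slid it along the worktop into the gap. I then pushed it back in line from the front, and pushed the end tin back too, as it had drifted about 6 mm forward.
3. I swung the rail shut until it met its stop, at about 15 N, and withdrew the arm.

**Last checks from the top camera, accurate to a few mm:**

| Measure | Reading | Limit |
|---|---|---|
| Timer x in the rack | +1 mm | above -9 mm |
| Third tin x in the rack | 0 mm | -9 to +20 mm |
| Middle tin x in the rack | +4 mm | above -9 mm |
| End tin x in the rack | 0 mm | above -9 mm |
| Third tin to timer | 69 mm | 88 mm |
| Third tin to middle tin | 60 mm | 86 mm |
| Middle tin to end tin | 57 mm | 86 mm |

The positions were measured just before I shut the rail; the row looked unchanged in the pictures afterwards. In the last pictures:
- The rail looks parallel to the back board within about 0.01 rad.
- Everything in the row looks upright.
- The mug and lemon look unmoved, as does what I took to be the salt shaker (far left, not measured).
- The arm is clear of everything.

**Disagreements:**
- **Camera readings:** the wrist and top cameras differed by up to about 7 mm on some positions. I settled the third tin's with a closer look before gripping it.
- **First push on the third tin:** it stopped at about x = -9 mm, short of what I had worked out because the closed fingers are thinner than I assumed. A second push put it in line.

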